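# Put the polishing laps away in capped pots

### The job

Put every polishing lap away: for each lap on the bench, seat a pot flat and square at the bottom of a pocket of the wooden rack, stand the lap in the pot on its disc, and close the pot with a cap set mouth down on it, rim squarely on rim all round, so that it stays there by itself. Any pot, cap and pocket may be used, one lap to a pot, and pots and caps left over may stay where they are; leave the spectacles and the lens blank alone.

Things in the scene. Friction and masses are not known exactly. Their poses are not given: they have to be found in the camera images.
- pot1_center (a point): open aluminium pot, mouth up, 42 mm tall: a round cup of 62 mm outside and 48 mm inside diameter (wall 7 mm) on a square foot 66 x 66 mm with cut corners, 12 mm high, about 0.2 kg; inner floor 14 mm above its underside. This point: on its axis, 21 mm above the underside (21 mm below the rim). z along the axis towards the mouth, x and y square to the sides of the foot
- pot2_center (a point): open aluminium pot, mouth up, 42 mm tall: a round cup of 62 mm outside and 48 mm inside diameter (wall 7 mm) on a square foot 66 x 66 mm with cut corners, 12 mm high, about 0.2 kg; inner floor 14 mm above its underside. This point: on its axis, 21 mm above the underside (21 mm below the rim). z along the axis towards the mouth, x and y square to the sides of the foot
- pot3_center (a point): open aluminium pot, mouth up, 42 mm tall: a round cup of 62 mm outside and 48 mm inside diameter (wall 7 mm) on a square foot 66 x 66 mm with cut corners, 12 mm high, about 0.2 kg; inner floor 14 mm above its underside. This point: on its axis, 21 mm above the underside (21 mm below the rim). z along the axis towards the mouth, x and y square to the sides of the foot
- cap1_center (a point): plain aluminium cup standing mouth down, 60 mm tall, 62 mm outside and 48 mm inside diameter (wall 7 mm), inside 54 mm deep, about 0.14 kg: the cap of a pot. This point: on its axis, half-way up, 30 mm above the rim. z along the axis, from the mouth to the closed top (up as it stands)
- cap2_center (a point): plain aluminium cup standing mouth down, 60 mm tall, 62 mm outside and 48 mm inside diameter (wall 7 mm), inside 54 mm deep, about 0.14 kg: the cap of a pot. This point: on its axis, half-way up, 30 mm above the rim. z along the axis, from the mouth to the closed top (up as it stands)
- cap3_center (a point): plain aluminium cup standing mouth down, 60 mm tall, 62 mm outside and 48 mm inside diameter (wall 7 mm), inside 54 mm deep, about 0.14 kg: the cap of a pot. This point: on its axis, half-way up, 30 mm above the rim. z along the axis, from the mouth to the closed top (up as it stands)
- lap1_center (a point): polishing lap, 74 mm tall: a steel disc 38 mm in diameter and 12 mm thick lying flat, with an upright round wooden handle 18 mm in diameter from the disc to the top; 0.12 kg, heaviest at the disc. This point: on its axis, half-way up, 37 mm above the underside; z along the handle, upwards. One of the three may be absent
- lap2_center (a point): polishing lap, 74 mm tall: a steel disc 38 mm in diameter and 12 mm thick lying flat, with an upright round wooden handle 18 mm in diameter from the disc to the top; 0.12 kg, heaviest at the disc. This point: on its axis, half-way up, 37 mm above the underside; z along the handle, upwards. One of the three may be absent
- lap3_center (a point): polishing lap, 74 mm tall: a steel disc 38 mm in diameter and 12 mm thick lying flat, with an upright round wooden handle 18 mm in diameter from the disc to the top; 0.12 kg, heaviest at the disc. This point: on its axis, half-way up, 37 mm above the underside; z along the handle, upwards. One of the three may be absent
- rack_hole0 (a point): square pocket 0 of the fixed wooden rack (a plate 84 x 290 mm, 13 mm high, three pockets in a row 100 mm apart along the rack's long side, its y). The pocket is 70 x 70 mm and 8 mm deep with chamfered edges. This point: centre of the pocket's mouth, level with the top of the plate; x and y square to the pocket's sides, z up
- rack_hole1 (a point): square pocket 1 of the fixed wooden rack (a plate 84 x 290 mm, 13 mm high, three pockets in a row 100 mm apart along the rack's long side, its y). The pocket is 70 x 70 mm and 8 mm deep with chamfered edges. This point: centre of the pocket's mouth, level with the top of the plate; x and y square to the pocket's sides, z up
- rack_hole2 (a point): square pocket 2 of the fixed wooden rack (a plate 84 x 290 mm, 13 mm high, three pockets in a row 100 mm apart along the rack's long side, its y). The pocket is 70 x 70 mm and 8 mm deep with chamfered edges. This point: centre of the pocket's mouth, level with the top of the plate; x and y square to the pocket's sides, z up
- bench_vice: small blue bench vice bolted to the worktop, up to 109 mm high; an obstacle. Origin at the centre of its underside; it reaches 84 mm from there towards the robot, 67 mm away from it and 55 mm to either side. Overhead at the back of the worktop is a shelf board to keep the wrist clear of: its front edge lies 242 mm farther from the robot (in x) than the vice's origin, its underside 305 mm above the worktop
- lens_blank_center (a point): clear round lens blank lying flat, 64 mm in diameter, 9 mm thick; a bystander. This point: its centre
- spectacles_center (a point): folded dark green spectacles, 128 mm wide, 22 mm deep, 40 mm high; a bystander. This point: its centre, 20 mm up
Things that resemble listed ones, but are neither listed nor needed, are in the scene too. What is shaped like the part that bears cap1_center but purple is not meant.

How it is judged:
By the outcome, as a careful person would: the job done as asked, in the order asked, and still so for the second after the job is handed in, with the robot touching nothing.
Of lap1, lap2, lap3 only 2 to 3 are there at a start; the rules pass over those that are not, and their reading is None.
At some moment in a run one of pot1, pot2, pot3, lap1, lap2, lap3 may be knocked a few centimetres aside while the robot is not near it.
It also fails if it takes over 210 s, if anything falls off the work surface, if the arm or the gripper's body presses on something with over 40 N, if the wrist force passes 120 N, or if a joint passes its speed limit or range.

### The arm

A 6-joint arm with a two-finger parallel gripper is mounted at the origin on a cart in front of the work surface, level with it; the furniture and walls round the work are solid. World frame = base frame: x ahead of the robot, y to its left, z up, the work surface at z = 0. Lengths are in m, angles in rad, forces in N, time in s.
With the tool pointing down it reaches from about 0.3 to 0.825 m from the base axis. Payload 5.4 kg.
Tool frame: the origin (TCP) lies on the centre line of the jaws, within the pads' length; the fingertips stand 11 mm ahead of it and the grasp point (between the pads) lies 8 mm behind it; z points along the fingers, y is the line along which they close (so a half turn about z gives the same grasp; the last joint's range is limited). The gripper opens to 92 mm and grips with 3 to 60 N. Pads are 20 mm wide; open, the fingers measure 128 mm over their backs; the gripper's body (75 mm by 189 mm) begins 69 mm behind the grasp point.
Start: joints at [0.924, 0.158, 1.597, -0, 1.386, -0.21], TCP at [0.243, 0.521, 0.226] pointing down, gripper open.
Joint ranges: [-2.91, 2.91], [-0.94, 2.29], [0.18, 2.7], [-1.29, 4.43], [0.17, 2.64], [-3, 3]. Speed limits (rad/s): [2.57, 2.57, 3.14, 3.14, 3.14, 3.14].

### API

Orientations are given as a rotation vector (axis times angle).
In Python, from station import env gives the robot as it stands. The module is installed in compiled form; this text tells all that it offers.
- The arm moves only by the tool jog_arm, never from a script. Its argument "motion" is a list of rows, each a list of 3 entries, a list of its own where there are three numbers: the shift along the tool's x, y, z in m, then the turn, a rotation vector about the tool's x, y, z in rad, then the opening in per cent of the stroke, from 0 (shut) to 100 (fully open). In form: [[[x, y, z], [ax, ay, az], grip], ...]. A call has 1 to 12 rows; each row shifts and turns the commanded pose from where the row before left it, along the tool's axes as they then stand; what a row does not reach is not made up. A row lasts 1/8 s, in which the tool goes at most 62.5 mm and 10.7 degrees, less where a joint would pass 70% of its speed; a pose out of reach is approached as far as the arm can. A call with a gripper value outside its range is refused whole. The fingers move at their own pace and stop on an object; "grip_force" is the grip in N (left out, the last holds). Time passes only in rows, so rows that do not move let the fingers close. It gives the time, the measured TCP pose, the force, the opening and the grip force at its end, in the units of the state.
- env.state(): the state, without advancing time (a new reading comes with each control period).
- env.capture(name): name is "side" or "top"; returns a dict with "image" (420x560x3 uint8, red, green, blue), "camera_matrix" (3x3 intrinsics, pixels), "rvec" (rotation vector, rad) and "tvec" (3), from world to camera coordinates, as OpenCV has them. Camera axes: x right, y down, z forward; pixel columns grow to the right and rows downward; lengths in m; the calibration is good to about 2 mm. A picture is of the moment at which its call begins. There is no depth.
- env.hand_in(): hands the job in; it is judged then, once.
The state is a dict: "t": time; "q": joint angles; "qvel": joint speeds; "joint_torque": joint torques, N m; "position": TCP position; "eef_rot": TCP orientation; "wrist_force": force on the tool from outside, world axes, zero at the start; "wrist_torque": the same for the moment, N m; "gripper_width": finger opening in m; "finger_force": force on a finger pad.
Only numpy, scipy, OpenCV 4.12 (cv2) and the standard library are available. Lean on these libraries where they do the work, as an engineer would, in place of code of your own. Each camera call takes 0.05 s, during which the arm holds its last target. There are 200 camera calls.

## Working session

There is one attempt and no reset: what is moved stays moved. The work goes in short steps, Python scripts to look and compute and a tool call to move; the robot and the scene stay as the last step left them, time stands still between calls to the robot, and variables do not carry over. Pictures are saved under pics/ and viewed, at most 14 in all, crops included, and the job is handed in when it is done.

Besides the shell and the picture viewer there is one more tool, called after "Call:" by a JSON object that holds its "name" and its "arguments". jog_arm: Moves the arm, as the interface text tells. Its arguments: {"type":"object","properties":{"motion":{"type":"array"},"grip_force":{"type":"number"}},"required":["motion"]}

```bash
mkdir -p pics
cat > h.py <<'E'
import numpy as np, cv2
from station import env
def cap(n,f=None):
    c=env.capture(n); 
    if f: cv2.imwrite('pics/'+f,c['image'][:,:,::-1])
    R=cv2.Rodrigues(np.array(c['rvec'],float))[0]; c['R']=R; c['t']=np.array(c['tvec'],float).ravel(); c['K']=np.array(c['camera_matrix'])
    return c
def ray(c,u,v,z):
    d=c['R'].T@np.linalg.inv(c['K'])@np.array([u,v,1.]); o=-c['R'].T@c['t']
    return (o+d*(z-o[2])/d[2])
def proj(c,p):
    q=c['K']@(c['R']@np.array(p,float)+c['t']); return q[:2]/q[2]
E
python3 - <<'E'
from h import *
for n in('top','side'):
    c=cap(n,n+'0.png'); print(n,-c['R'].T@c['t'],c['K'].tolist(),c['R'][2])
s=env.state(); print({k:np.round(s[k],3).tolist() for k in s})
E
```

```text
top [ 0.33511255 -0.0742442   1.06051628] [[447.35983125411076, 0.0, 283.5855990848521], [0.0, 447.35983125411076, 207.97382125040514], [0.0, 0.0, 1.0]] [ 0.20596458 -0.01569864 -0.97843351]
side [ 0.24860639 -0.91483981  0.5177826 ] [[424.02228490469207, 0.0, 280.8178803938337], [0.0, 424.02228490469207, 207.46449418473568], [0.0, 0.0, 1.0]] [ 0.27469842  0.84074522 -0.46657073]
{'t': 0.1, 'q': [0.924, 0.159, 1.598, 0.0, 1.386, -0.21], 'qvel': [-0.0, -0.001, -0.004, 0.0, -0.0, 0.001], 'joint_torque': [-0.001, -38.651, -32.296, 0.07, 0.034, -0.0], 'position': [0.243, 0.521, 0.225], 'eef_rot': [-0.681, -3.066, 0.002], 'wrist_force': [-0.251, -0.126, -0.042], 'wrist_torque': [-0.042, -0.096, 0.014], 'finger_force': 0.0, 'gripper_width': 0.092}
```

View pics/top0.png

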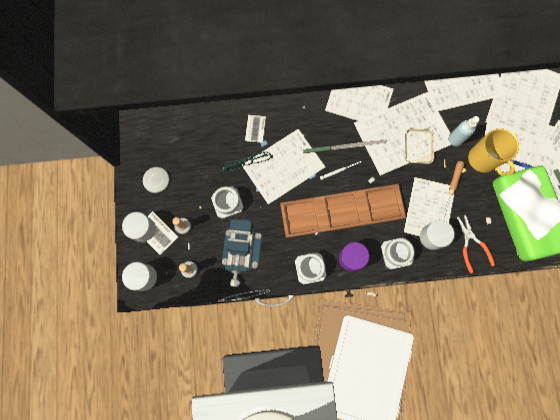

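View pics/side0.png

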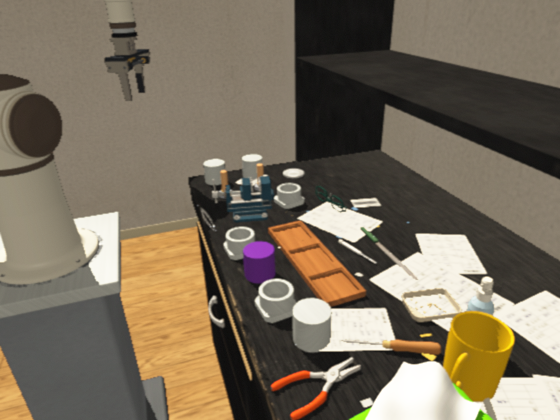

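The top view shows:
- **Laps:** (182,226) and (188,270). The third appears absent.
- **Caps:** (138,227), (138,276) and (437,235). The purple decoy is at (354,257).
- **Pots:** (227,201), (310,268) and (397,252).
- **Rack:** centre (343,211).
- **Vice:** (240,245).
- **Lens blank:** (156,180).

I'll take an enlarged crop to confirm these and get rough positions.

Run:
```python
from h import *
c=cap('top')
im=c['image'][:,:,::-1]
a=cv2.resize(im[150:300,110:280],None,fx=3,fy=3,interpolation=cv2.INTER_CUBIC)
b=cv2.resize(im[150:300,270:460],None,fx=3,fy=3,interpolation=cv2.INTER_CUBIC)
cv2.imwrite('pics/c1.png',np.vstack([a[:, :],])); cv2.imwrite('pics/c2.png',b)
hsv=cv2.cvtColor(im,cv2.COLOR_BGR2HSV)
m=((hsv[:,:,1]<60)&(hsv[:,:,2]>90)).astype(np.uint8)*255
m[:150]=0;m[292:]=0;m[:,:110]=0;m[:,460:]=0
n,l,st,ce=cv2.connectedComponentsWithStats(m)
for i in range(1,n):
    if st[i,4]>60: print('grey',st[i].tolist(),ce[i].round(1))
m=((hsv[:,:,0]<14)&(hsv[:,:,1]>110)&(hsv[:,:,2]>60)).astype(np.uint8)*255
m[:150]=0;m[292:]=0;m[:,:110]=0;m[:,460:]=0
mm=cv2.morphologyEx(m,cv2.MORPH_CLOSE,np.ones((7,7)))
for k in cv2.findContours(mm,0,2)[0]:
    if cv2.contourArea(k)>20:
        r=cv2.minAreaRect(k); print('or',r)
        if r[1][0]*r[1][1]>2000: print(np.array([ray(c,*p,.013) for p in cv2.boxPoints(r)]).round(4))
for nme,u,v,z in [('cap',138,227,.06),('cap',138,276,.06),('cap',437,235,.06),('lap',181,223,.074),('lap',187,267,.074),('pot',227,200,.042),('pot',310,267,.042),('pot',397,251,.042)]:
    print(nme,ray(c,u,v,z).round(3))
print(proj(c,[.243,.521,.226]))
```

```text
grey [242, 150, 84, 55, 2696] [281.3 171.1]
grey [367, 150, 67, 26, 1056] [398.1 158.4]
grey [320, 161, 41, 19, 135] [337.2 170.7]
grey [142, 167, 27, 26, 558] [155.2 179.4]
grey [404, 177, 51, 73, 2742] [430.1 213.5]
grey [211, 186, 32, 33, 767] [226.3 201.6]
grey [122, 211, 56, 44, 1418] [148.2 230.3]
grey [174, 218, 17, 16, 121] [182.9 226.5]
grey [225, 229, 28, 18, 284] [238.8 235.9]
grey [381, 237, 34, 33, 844] [397.3 252.9]
grey [222, 251, 29, 18, 322] [236.6 260. ]
grey [295, 253, 31, 32, 802] [310. 268.]
grey [181, 261, 16, 17, 128] [189.6 269.7]
grey [122, 262, 34, 29, 802] [138.2 276.3]
grey [230, 270, 10, 17, 109] [234.4 278.8]
or ((342.7078552246094, 210.17483520507812), (35.83369827270508, 122.0230941772461), 80.67640686035156)
[[ 0.5703 -0.0829  0.013 ]
 [ 0.5889 -0.3775  0.013 ]
 [ 0.5014 -0.3777  0.013 ]
 [ 0.4838 -0.088   0.013 ]]
cap [0.536 0.243 0.06 ]
cap [0.426 0.247 0.06 ]
cap [ 0.448 -0.428  0.06 ]
lap [0.532 0.142 0.074]
lap [0.433 0.134 0.074]
pot [0.582 0.039 0.042]
pot [ 0.408 -0.136  0.042]
pot [ 0.423 -0.337  0.042]
[-44.51560366 390.81384326]
```

View pics/c1.png

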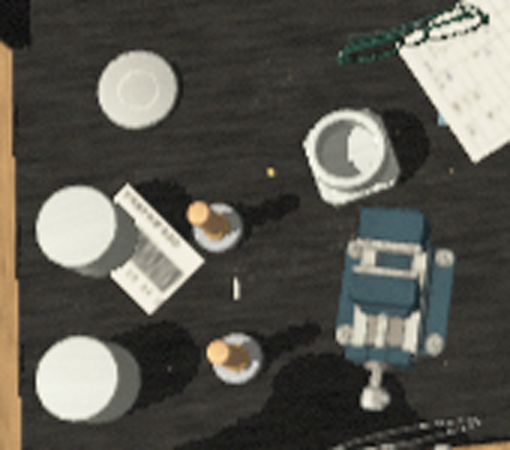

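View pics/c2.png

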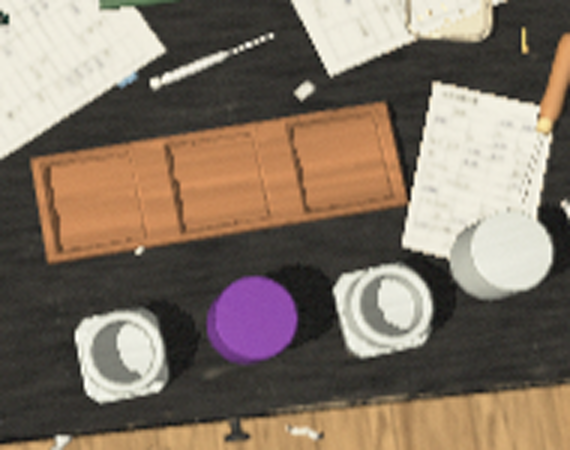

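The crops confirm two laps, with handle tops at about (178,222) and (186,268). The three white or aluminium cups are the caps, and the purple cup is a decoy. I'll use pots (310,268) and (397,252). Next I'll measure the rack and these pots.

```bash
cat >> h.py <<'E'
from scipy.spatial.transform import Rotation as Ro
def ormask(im):
    hsv=cv2.cvtColor(im,cv2.COLOR_RGB2HSV)
    return ((hsv[:,:,0]<14)&(hsv[:,:,1]>110)&(hsv[:,:,2]>50)).astype(np.uint8)*255
def rack(c):
    """rack centre (x,y), yaw and size from the outline of the biggest orange-brown blob"""
    m=cv2.morphologyEx(ormask(c['image']),cv2.MORPH_OPEN,np.ones((3,3)));m=cv2.morphologyEx(m,cv2.MORPH_CLOSE,np.ones((9,9)))
    exp=proj(c,[.536,-.231,.01])
    k=[k for k in cv2.findContours(m,0,1)[0] if cv2.pointPolygonTest(k,tuple(exp),False)>0][0][:,0].astype(float)
    o=-c['R'].T@c['t']; yaw=np.radians(3.6); ctr=np.array([.536,-.231])
    for it in range(4):
        ax=np.array([np.cos(yaw),np.sin(yaw)]); ay=np.array([-ax[1],ax[0]]); off=[];angs=[]
        for a,b,h,hb in((ax,ay,.042,.145),(ay,ax,.145,.042)):
            for s in(1,-1):
                z=0. if (o[:2]-ctr)@a*s>h else .013
                P=np.array([ray(c,*p,z)[:2] for p in k])-ctr
                q=P[(abs(P@a*s-h)<.012)&(abs(P@b)<hb-.012)]
                f=np.polyfit(q@b,q@a,1); off.append(f[1]); angs.append((f[0] if a is ay else -f[0],len(q)))
        A=np.array(angs); yaw+=np.average(A[:2,0]); ctr=ctr+ax*(off[0]+off[1])/2+ay*(off[2]+off[3])/2
    return ctr,np.degrees(yaw),off[0]-off[1],off[2]-off[3]
def go(p,yaw=None):
    """print the tool-frame shift to world TCP p, and turn about tool z so that the closing axis (tool y) lies at yaw deg (mod 180)"""
    s=env.state(); R=Ro.from_rotvec(s['eef_rot']).as_matrix()
    d=R.T@(np.array(p)-s['position']); y=np.degrees(np.arctan2(R[1,1],R[0,1]))
    r='' 
    if yaw is not None:
        a=(y-yaw+90)%180-90; r=' turn about tool z %.4f (alt %.4f) q6 %.2f'%(np.radians(a),np.radians(a-180*np.sign(a)),s['q'][5])
    print('shift',d.round(4),r,'t %.1f w %.4f yaw %.1f tilt'%(s['t'],s['gripper_width'],y),R[:,2].round(4))
E
python3 - <<'E'
from h import *
for n in('top','side'):
    c=cap(n)
    try: print(n,rack(c))
    except Exception as e: print(e)
for p in([.408,-.136,.2],): go(p,90+3.5)
E
```

```text
top (array([ 0.53722613, -0.23072649]), np.float64(3.2786367506237553), np.float64(0.08133371846765318), np.float64(0.2872716611671212))
side (array([ 0.53498789, -0.22963828]), np.float64(3.702109958955707), np.float64(0.08142110929862104), np.float64(0.2910538075762491))
shift [-0.4273 -0.5254  0.0255]  turn about tool z -0.4978 (alt 2.6438) q6 -0.21 t 0.2 w 0.0919 yaw 65.0 tilt [-5.e-04 -6.e-04 -1.e+00]
```

Call:
{"name": "jog_arm", "arguments": {"motion": [[[0,0,0],[0,0,0.179],100],[[0,0,0],[0,0,0.179],100],[[0,0,0],[0,0,0.179],100],[[0,0,0],[0,0,0.179],100],[[0,0,0],[0,0,0.179],100],[[0,0,0],[0,0,0.178],100]]}}

```text
t: 1.0
position: [0.2432, 0.5209, 0.2254]
eef_rot: [2.159, 2.282, -0.001]
wrist_force: [0.2, -0.2, -0.6]
gripper_width: 0.0918
finger_force: 0.0
```

Call:
{"name": "jog_arm", "arguments": {"motion": [[[-0.0555,0.0104,0],[0,0,0],100],[[-0.0555,0.0104,0],[0,0,0],100],[[-0.0555,0.0104,0],[0,0,0],100],[[-0.0555,0.0104,0],[0,0,0],100],[[-0.0555,0.0104,0],[0,0,0],100],[[-0.0555,0.0104,0],[0,0,0],100],[[-0.0555,0.0104,0],[0,0,0],100],[[-0.0555,0.0104,0],[0,0,0],100],[[-0.0555,0.0104,0],[0,0,0],100],[[-0.0555,0.0104,0],[0,0,0],100],[[-0.0555,0.0104,0],[0,0,0],100],[[-0.0555,0.0104,0],[0,0,0],100]]}}

```text
t: 2.5
position: [0.4086, -0.1382, 0.2258]
eef_rot: [2.153, 2.287, 0.001]
wrist_force: [1.1, 0.0, 1.0]
gripper_width: 0.092
finger_force: 0.0
```

Run:
```python
from h import *
go([.408,-.136,.1],3.5)
c=cap('top','t1.png'); 
im=c['image'][:,:,::-1]; cv2.imwrite('pics/c3.png',cv2.resize(im[150:300,250:450],None,fx=3,fy=3,interpolation=cv2.INTER_CUBIC))
s=cap('side'); print(rack(s)); cv2.imwrite('pics/c4.png',cv2.resize(s['image'][:,:,::-1][200:350,200:380],None,fx=4,fy=4,interpolation=cv2.INTER_CUBIC))
```

```text
shift [ 0.0022 -0.0005  0.1258]  turn about tool z -0.0008 (alt 3.1408) q6 -0.67 t 2.5 w 0.0920 yaw 3.5 tilt [ 8.e-04 -2.e-04 -1.e+00]
(array([ 0.53488759, -0.22983386]), np.float64(3.787593037452745), np.float64(0.0816245158878691), np.float64(0.291803369536331))
```

View pics/c4.png

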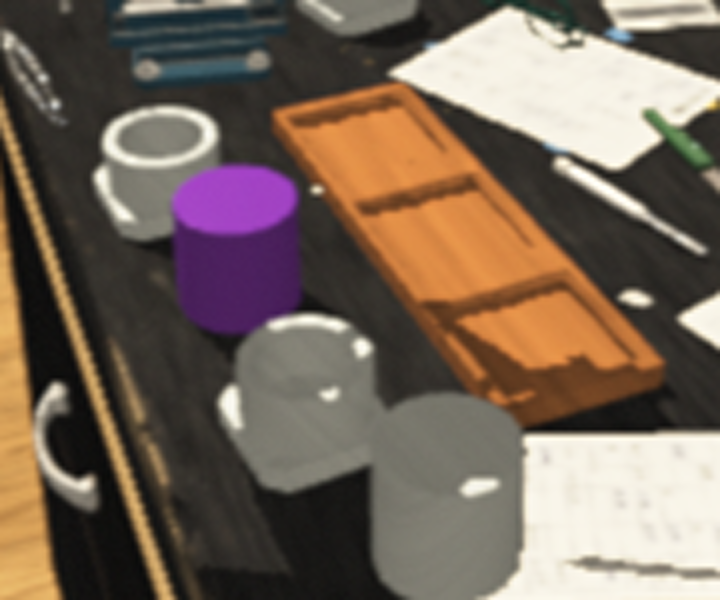

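The side crop shows pot A's rim centre at about crop (160,138), which is pixel (240,234.5). The purple decoy sits between the two pots, and the rack pockets are empty. I'll check pot A from this view.

Run:
```python
from h import *
c=cap('side'); print(ray(c,240,234.7,.042), ray(c,276.5,288.5,.042))
c=cap('top'); print(ray(c,310.5,267,.042), [ray(c,354,257,.06)])
```

```text
[ 0.4062495  -0.14424362  0.042     ] [ 0.42265266 -0.34496508  0.042     ]
[ 0.40740921 -0.13722266  0.042     ] [array([ 0.41822376, -0.23520806,  0.06      ])]
```

Run:
```python
from h import *
c=cap('top')
for p in((261,236),(258,268),(255,225),(232,285)): print(p,ray(c,*p,.0).round(3),ray(c,*p,.1).round(3))
```

```text
(261, 236) [ 0.496 -0.031  0.   ] [ 0.481 -0.035  0.1  ]
(258, 268) [ 0.421 -0.017  0.   ] [ 0.413 -0.022  0.1  ]
(255, 225) [ 0.524 -0.019  0.   ] [ 0.506 -0.024  0.1  ]
(232, 285) [0.388 0.048 0.   ] [0.383 0.036 0.1  ]
```

Call:
{"name": "jog_arm", "arguments": {"motion": [[[-0.002,0,0.05],[0,0,0],100],[[0,0,0.05],[0,0,0],100],[[0,0,0.05],[0,0,0],100],[[0,0,0.04],[0,0,0],100],[[0,0,0.021],[0,0,0],100],[[0,0,0],[0,0,0],100]], "grip_force": 8}}

```text
t: 3.5
position: [0.4078, -0.1361, 0.0138]
eef_rot: [-2.149, -2.289, 0.0]
wrist_force: [-0.7, -0.6, -0.8]
gripper_width: 0.092
finger_force: 0.0
```

Call:
{"name": "jog_arm", "arguments": {"motion": [[[0,0,0],[0,0,0],60],[[0,0,0],[0,0,0],60],[[0,0,0],[0,0,0],60],[[0,0,0],[0,0,0],60],[[0,0,0],[0,0,0],60],[[0,0,0],[0,0,0],60]], "grip_force": 10}}

```text
t: 4.25
position: [0.4089, -0.1382, 0.0152]
eef_rot: [2.152, 2.288, 0.001]
wrist_force: [-1.0, 2.4, 5.8]
gripper_width: 0.0661
finger_force: 10.0
```

Call:
{"name": "jog_arm", "arguments": {"motion": [[[0,0,0],[0,0,0],90],[[0,0,0],[0,0,0],90],[[0,0,-0.03],[0,0,0],88],[[0,0,-0.03],[0,0,0.1],88],[[0,0,0],[0,0,0.184],88],[[0,0,0],[0,0,0.184],88],[[0,0,0],[0,0,0.184],88],[[0,0,0],[0,0,0.184],88],[[0,0,0],[0,0,0.184],88],[[0,0,0],[0,0,0.184],88],[[0,0,0],[0,0,0.184],88],[[0,0,0],[0,0,0.184],88]]}}

```text
t: 5.75
position: [0.4083, -0.1381, 0.0744]
eef_rot: [-3.14, -0.084, 0.001]
wrist_force: [-0.4, -0.0, -1.4]
gripper_width: 0.0811
finger_force: 0.0
```

Run:
```python
from h import *
go([.408,-.139,.014],-86.5)
c=cap('top')
im=c['image'][:,:,::-1]; cv2.imwrite('pics/c5.png',cv2.resize(im[150:300,110:360],None,fx=3,fy=3,interpolation=cv2.INTER_CUBIC))
```

```text
shift [-0.0004  0.0009  0.0604]  turn about tool z -0.0075 (alt 3.1341) q6 0.91 t 5.8 w 0.0811 yaw -86.9 tilt [-4.e-04  2.e-04 -1.e+00]
```

View pics/c5.png

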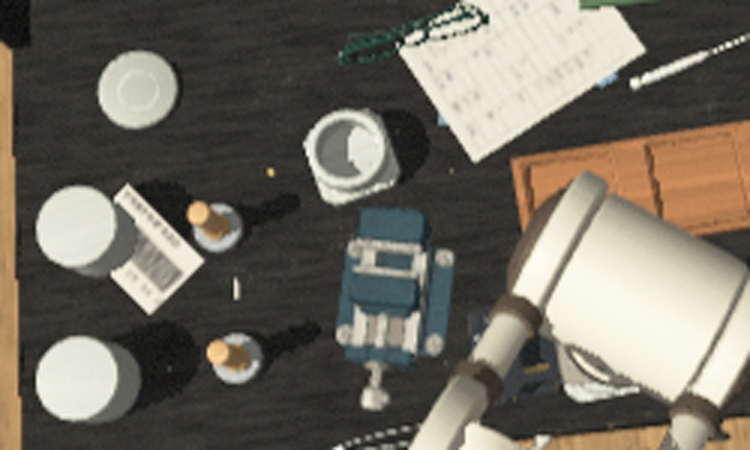

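Call:
{"name": "jog_arm", "arguments": {"motion": [[[0,0.001,0.02],[0,0,0],92],[[0,0,0.02],[0,0,0],92],[[0,0,0.02],[0,0,0],92],[[0,0,0],[0,0,0],92],[[0,0,0],[0,0,0],60],[[0,0,0],[0,0,0],60],[[0,0,0],[0,0,0],60],[[0,0,0],[0,0,0],60],[[0,0,0],[0,0,0],60]]}}

```text
t: 6.92
position: [0.4092, -0.1395, 0.0154]
eef_rot: [3.14, 0.094, 0.002]
wrist_force: [-0.4, 1.1, 6.6]
gripper_width: 0.0661
finger_force: 10.0
```

Call:
{"name": "jog_arm", "arguments": {"motion": [[[0,0,0],[0,0,0],82],[[0,0,0],[0,0,0],82],[[0,0,-0.015],[0,0,0],82],[[0,0,0],[0,0,0],55],[[0,0,0],[0,0,0],55],[[0,0,0],[0,0,0],55],[[0,0,0],[0,0,0],55],[[0,0,-0.02],[0,0,0],55],[[0,0,-0.04],[0,0,0],55],[[0,0,-0.05],[0,0,0],55],[[0,0,0],[0,0,0],55]], "grip_force": 25}}

```text
t: 8.3
position: [0.4109, -0.1408, 0.1431]
eef_rot: [3.135, 0.094, 0.01]
wrist_force: [0.5, 0.2, -2.2]
gripper_width: 0.0622
finger_force: 25.0
```

Run:
```python
from h import *
go([.530,-.130,.05],-86.5)
print(env.state()['finger_force'],env.state()['position'])
```

```text
shift [ 0.1189 -0.0041  0.0939]  turn about tool z -0.0013 (alt 3.1403) q6 0.90 t 8.3 w 0.0622 yaw -86.6 tilt [ 0.0066 -0.0046 -1.    ]
24.999635852873325 [ 0.41091212 -0.14075859  0.14313437]
```

Call:
{"name": "jog_arm", "arguments": {"motion": [[[0.04,-0.0007,0],[0,0,0],55],[[0.04,-0.0007,0],[0,0,0],55],[[0.04,-0.0007,0],[0,0,0],55],[[0,0,0.04],[0,0,0],55],[[0,0,0.035],[0,0,0],55],[[0,0,0],[0,0,0],55],[[0,0,0],[0,0,0],55]]}}

```text
t: 9.18
position: [0.5284, -0.13, 0.0649]
eef_rot: [3.14, 0.094, 0.0]
wrist_force: [-0.2, 0.1, -0.9]
gripper_width: 0.0622
finger_force: 25.0
```

Run:
```python
from h import *
go([.530,-.130,.035],-86.5)
c=cap('side')
im=c['image'][:,:,::-1]; cv2.imwrite('pics/c6.png',cv2.resize(im[180:310,230:380],None,fx=4,fy=4,interpolation=cv2.INTER_CUBIC))
```

```text
shift [0.0016 0.0001 0.0299]  turn about tool z -0.0014 (alt 3.1402) q6 1.05 t 9.2 w 0.0622 yaw -86.6 tilt [ 1.e-04 -1.e-04 -1.e+00]
```

View pics/c6.png

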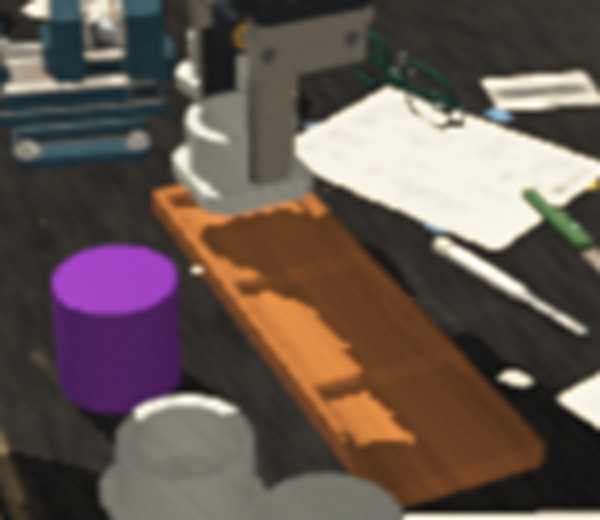

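The pot hangs over the left pocket with its foot parallel to the rack edges. I'll shift it slightly in x and lower it.

Call:
{"name": "jog_arm", "arguments": {"motion": [[[0.0014,0,0.012],[0,0,0],55],[[0,0,0.008],[0,0,0],55],[[0,0,0.004],[0,0,0],55],[[0,0,0.003],[0,0,0],55],[[0,0,0],[0,0,0],55]]}}

```text
t: 9.85
position: [0.5321, -0.1298, 0.0395]
eef_rot: [3.14, 0.093, 0.008]
wrist_force: [3.5, 3.2, 4.8]
gripper_width: 0.0625
finger_force: 25.0
```

Call:
{"name": "jog_arm", "arguments": {"motion": [[[0,0,0.002],[0,0,0],55],[[0,0,0.002],[0,0,0],55],[[0,0,0],[0,0,0],55]]}}

```text
t: 10.22
position: [0.5327, -0.1299, 0.0386]
eef_rot: [3.14, 0.094, 0.008]
wrist_force: [-6.1, 7.4, 28.7]
gripper_width: 0.0622
finger_force: 25.0
```

Run:
```python
from h import *
go([.530,-.130,.035],-86.5)
s=env.state();print(s['wrist_force'],s['wrist_torque'],s['position'])
c=cap('side')
im=c['image'][:,:,::-1]; cv2.imwrite('pics/c7.png',cv2.resize(im[180:280,230:340],None,fx=5,fy=5,interpolation=cv2.INTER_CUBIC))
```

```text
shift [-0.0027 -0.0001  0.0036]  turn about tool z -0.0014 (alt 3.1402) q6 1.05 t 10.2 w 0.0622 yaw -86.6 tilt [ 4.8e-03 -3.0e-04 -1.0e+00]
[-6.06889264  7.39250449 28.71560596] [ 1.49890496  1.38592352 -0.07270277] [ 0.53266787 -0.12992573  0.03859475]
```

View pics/c7.png

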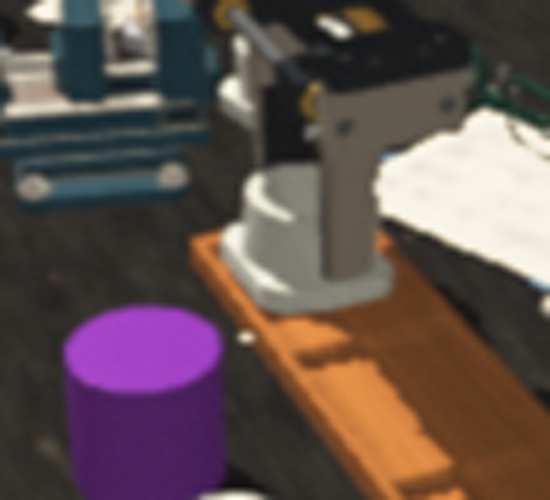

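Torque points to the foot's (-x,+y) corner catching the pocket edge. I'll lift, shift +x and -y, and lower again.

Call:
{"name": "jog_arm", "arguments": {"motion": [[[0,0,-0.004],[0,0,0],55],[[0.0015,0.002,0],[0,0,0],55],[[0,0,0.002],[0,0,0],55],[[0,0,0.002],[0,0,0],55],[[0,0,0],[0,0,0],55]]}}

```text
t: 10.9
position: [0.5324, -0.1309, 0.038]
eef_rot: [-3.138, -0.094, -0.0]
wrist_force: [-10.9, 11.2, 35.9]
gripper_width: 0.0625
finger_force: 25.0
```

Run:
```python
from h import *
go([.530,-.130,.035],-86.5)
s=env.state();print(s['wrist_force'],s['wrist_torque'],s['position'])
```

```text
shift [-0.0023 -0.001   0.003 ]  turn about tool z -0.0009 (alt 3.1407) q6 1.05 t 10.9 w 0.0625 yaw -86.6 tilt [ 0.     0.002 -1.   ]
[-10.93748511  11.24141565  35.85363668] [2.04785463 2.29867511 0.06729991] [ 0.53239999 -0.13087655  0.03797259]
```

Call:
{"name": "jog_arm", "arguments": {"motion": [[[-0.002,-0.002,-0.003],[0,0,0],55],[[0,0,0],[0,0,0],82],[[0,0,0],[0,0,0],82],[[0,0,0],[0,0,0],85],[[0,0,-0.05],[0,0,0],85],[[0,0,-0.05],[0,0,0],85],[[0,0,-0.05],[0,0,0],85],[[-0.06,0,0],[0,0,0],85],[[-0.06,0,0],[0,0,0],85],[[-0.02,0,0],[0,0,0],85]]}}

```text
t: 12.15
position: [0.3866, -0.1377, 0.1855]
eef_rot: [-3.139, -0.092, 0.003]
wrist_force: [0.2, -0.1, 0.8]
gripper_width: 0.0778
finger_force: 0.0
```

Run:
```python
from h import *
go([.530,-.130,.035],-86.5)
c=cap('side'); im=c['image'][:,:,::-1]; b=cap('top')['image'][:,:,::-1]
a=cv2.resize(im[200:280,240:340],(500,400),interpolation=cv2.INTER_CUBIC)
b=cv2.resize(b[170:270,270:345],(300,400),interpolation=cv2.INTER_CUBIC)
cv2.imwrite('pics/c8.png',np.hstack([a,b]))
```

```text
shift [0.1438 0.0009 0.1502]  turn about tool z -0.0024 (alt 3.1392) q6 0.87 t 12.2 w 0.0778 yaw -86.6 tilt [-2.e-03  9.e-04 -1.e+00]
```

View pics/c8.png

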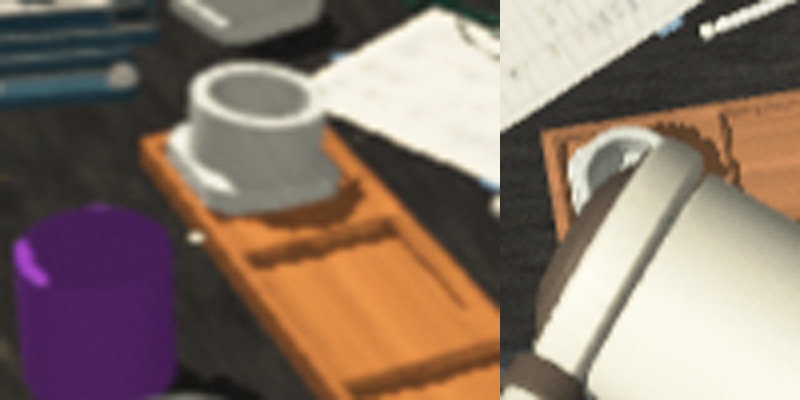

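Run:
```python
from h import *
c=cap('side')
yaw=np.radians(3.6);ax=np.array([np.cos(yaw),np.sin(yaw),0]);ay=np.array([-np.sin(yaw),np.cos(yaw),0])
C=np.array([.535,-.2298,.013])
f=lambda p:((proj(c,p)-[240,200])*5).round(0)
for k,o in((0,.1),(1,0)):
  for sx,sy in((-1,1),(1,1),(-1,-1),(1,-1)): print(k,sx,sy,'pocket',f(C+ay*(o+sy*.035)+ax*sx*.035), 'foot top corner seated',f(C+ay*(o+sy*.033)+ax*sx*.033+[0,0,.004]))
for dz in(0,.003,.005): print('rim',dz,f(C+ay*.1+[0,0,.034+dz]))
m=C+ay*.1+[0,0,.034]; print('rim top-most..',[f(m+.031*(np.cos(t)*ax+np.sin(t)*ay)).tolist() for t in np.arange(0,6.2,.785)])
```

```text
0 -1 1 pocket [158. 143.] foot top corner seated [163. 137.]
0 1 1 pocket [294. 112.] foot top corner seated [292. 107.]
0 -1 -1 pocket [216. 217.] foot top corner seated [218. 206.]
0 1 -1 pocket [359. 182.] foot top corner seated [353. 173.]
1 -1 1 pocket [243. 251.] foot top corner seated [249. 245.]
1 1 1 pocket [389. 215.] foot top corner seated [387. 210.]
1 -1 -1 pocket [312. 340.] foot top corner seated [314. 328.]
1 1 -1 pocket [466. 298.] foot top corner seated [460. 289.]
rim 0 [256.  97.]
rim 0.003 [256.  92.]
rim 0.005 [256.  88.]
rim top-most.. [[318.0, 83.0], [280.0, 66.0], [229.0, 68.0], [192.0, 86.0], [192.0, 112.0], [230.0, 130.0], [284.0, 129.0], [320.0, 109.0]]
```

Call:
{"name": "jog_arm", "arguments": {"motion": [[[0.05,0,0],[0,0,0],54],[[0.05,0,0],[0,0,0],54],[[0.04,0,0],[0,0,0],54],[[0,0,0.05],[0,0,0],54],[[0,0,0.05],[0,0,0],54],[[0,0,0.02],[0,0,0],54],[[0,0,0.004],[0,0,0],54],[[0,0,0],[0,0,0],54],[[0,0,0],[0,0,0],54]]}}

```text
t: 13.42
position: [0.5295, -0.129, 0.063]
eef_rot: [-3.139, -0.095, 0.004]
wrist_force: [-6.6, 2.9, 11.4]
gripper_width: 0.0496
finger_force: 5.3
```

Call:
{"name": "jog_arm", "arguments": {"motion": [[[0,0,0.002],[0,0,0],54],[[0,0,0],[0,0,0],54]]}}

```text
t: 13.68
position: [0.5296, -0.1291, 0.0627]
eef_rot: [-3.139, -0.096, 0.005]
wrist_force: [-11.0, 4.3, 23.6]
gripper_width: 0.0495
finger_force: 11.1
```

Call:
{"name": "jog_arm", "arguments": {"motion": [[[0,0,-0.05],[0,0,0],85],[[0,0,-0.05],[0,0,0],85],[[0,0,-0.05],[0,0,0],85],[[-0.03,-0.05,0],[0,0,0],85],[[-0.03,-0.05,0],[0,0,0],85],[[-0.03,-0.05,0],[0,0,0],85],[[0,-0.05,0],[0,0,0],85],[[0,-0.05,0],[0,0,0],85],[[0,0,0],[0,0,0],85]]}}

```text
t: 14.8
position: [0.4246, 0.1175, 0.2105]
eef_rot: [-3.139, -0.103, 0.0]
wrist_force: [0.0, -0.1, -0.5]
gripper_width: 0.0782
finger_force: 0.0
```

Run:
```python
from h import *
print(env.state()['position'])
c=cap('side'); t=cap('top'); print(rack(c),rack(t))
im=c['image'][:,:,::-1]; b=t['image'][:,:,::-1]
a=cv2.resize(im[205:265,260:320],(420,420),interpolation=cv2.INTER_CUBIC)
b=cv2.resize(b[185:240,275:325],(380,420),interpolation=cv2.INTER_CUBIC)
cv2.imwrite('pics/c9.png',np.hstack([a,b]))
```

```text
[0.42463128 0.11745475 0.21054943]Traceback (most recent call last):
  File "<stdin>", line 3, in <module>
  File "h.py", line 30, in rack
    f=np.polyfit(q@b,q@a,1); off.append(f[1]); angs.append((f[0] if a is ay else -f[0],len(q)))
    raise TypeError("expected non-empty vector for x")
TypeError: expected non-empty vector for x
```

Run:
```python
from h import *
c=cap('side'); t=cap('top')
im=c['image'][:,:,::-1]; b=t['image'][:,:,::-1]
a=cv2.resize(im[205:265,260:320],(420,420),interpolation=cv2.INTER_CUBIC)
b=cv2.resize(b[185:245,273:333],(420,420),interpolation=cv2.INTER_CUBIC)
cv2.imwrite('pics/c9.png',np.hstack([a,b])[:, :800])
```

```text
(no output)
```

View pics/c9.png

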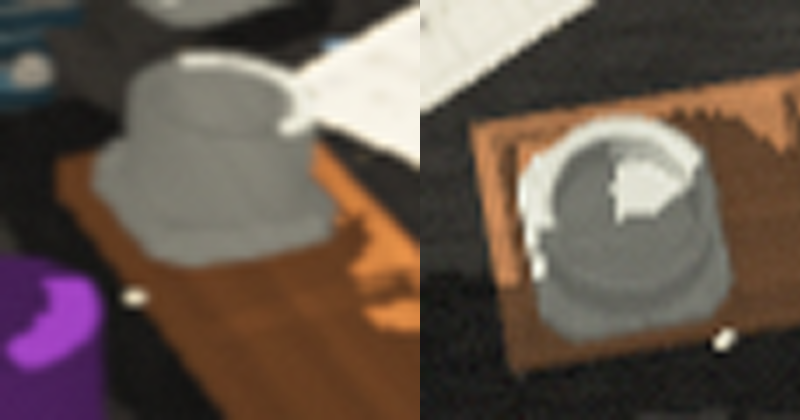

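The crop shows the pot in pocket 0, sitting a little high. In the top half, the foot's left edge is at crop x≈537 against the rack's at 502, and its bottom edge is at y≈340 against the rack's at 364. I'll measure both gaps numerically by casting rays.

```bash
cat >> h.py <<'E'
def prof(c,hole,z,img):
    pass
def edges(c,y0=.1,C=(.536,-.230),yaw=3.5):
    """along the rack: saturation profiles; gaps of foot to rack edge in rack coords at z=0.013"""
    y=np.radians(yaw);ax=np.array([np.cos(y),np.sin(y)]);ay=np.array([-ax[1],ax[0]])
    sat=cv2.cvtColor(c['image'],cv2.COLOR_RGB2HSV)[:,:,1].astype(np.float32)
    def line(a,b,rng,offs,z):
        out=[]
        for o in offs:
            P=[proj(c,[*(np.array(C)+a*r+b*o),z]) for r in rng]
            P=np.array(P,np.float32); out.append(cv2.remap(sat,P[:,0].reshape(1,-1),P[:,1].reshape(1,-1),1)[0])
        return np.median(out,0)
    return line,ax,ay
E
python3 - <<'E'
from h import *
r=np.arange(-.06,.0601,.002)
for n in('top','side'):
    c=cap(n); line,ax,ay=edges(c)
    for nm,a,b,base in(('x',ax,ay,None),('y',ay,ax,.1)):
        if nm=='x': v=line(ax,ay,r,[.08,.09,.1,.11,.12],.013)
        else: v=line(ay,ax,r+.1,[-.02,-.01,0,.01,.02],.013)
        print(n,nm,list(zip((r*1000).round().astype(int).tolist(),v.astype(int).tolist())))
E
```

```text
top x [(-60, 16), (-58, 25), (-56, 22), (-54, 19), (-52, 22), (-50, 29), (-48, 29), (-46, 30), (-44, 98), (-42, 130), (-40, 133), (-38, 99), (-36, 50), (-34, 24), (-32, 18), (-30, 19), (-28, 20), (-26, 20), (-24, 19), (-22, 17), (-20, 17), (-18, 18), (-16, 19), (-14, 19), (-12, 19), (-10, 19), (-8, 20), (-6, 19), (-4, 20), (-2, 18), (0, 19), (2, 20), (4, 19), (6, 19), (8, 20), (10, 16), (12, 18), (14, 18), (16, 19), (18, 18), (20, 19), (22, 19), (24, 18), (26, 17), (28, 19), (30, 20), (32, 21), (34, 39), (36, 82), (38, 127), (40, 138), (42, 128), (44, 79), (46, 33), (48, 25), (50, 28), (52, 30), (54, 27), (56, 30), (58, 31), (60, 29)]
top y [(-60, 137), (-58, 141), (-56, 137), (-54, 137), (-52, 136), (-50, 135), (-48, 139), (-46, 136), (-44, 135), (-42, 137), (-40, 136), (-38, 133), (-36, 112), (-34, 59), (-32, 23), (-30, 19), (-28, 18), (-26, 18), (-24, 19), (-22, 19), (-20, 20), (-18, 18), (-16, 18), (-14, 19), (-12, 20), (-10, 18), (-8, 18), (-6, 18), (-4, 19), (-2, 18), (0, 17), (2, 17), (4, 18), (6, 18), (8, 18), (10, 19), (12, 19), (14, 20), (16, 19), (18, 19), (20, 19), (22, 2
[... 801 characters left out ...]
 (52, 41), (54, 42), (56, 40), (58, 40), (60, 42)]
side y [(-60, 172), (-58, 172), (-56, 172), (-54, 173), (-52, 172), (-50, 171), (-48, 172), (-46, 173), (-44, 162), (-42, 134), (-40, 103), (-38, 69), (-36, 38), (-34, 32), (-32, 26), (-30, 25), (-28, 25), (-26, 26), (-24, 25), (-22, 25), (-20, 26), (-18, 26), (-16, 26), (-14, 26), (-12, 26), (-10, 26), (-8, 26), (-6, 25), (-4, 25), (-2, 25), (0, 26), (2, 26), (4, 26), (6, 26), (8, 26), (10, 27), (12, 27), (14, 26), (16, 25), (18, 26), (20, 27), (22, 26), (24, 26), (26, 26), (28, 26), (30, 25), (32, 25), (34, 25), (36, 25), (38, 25), (40, 25), (42, 25), (44, 25), (46, 26), (48, 27), (50, 27), (52, 27), (54, 26), (56, 26), (58, 26), (60, 27)]
```

Call:
{"name": "jog_arm", "arguments": {"motion": [[[0,0.05,0],[0,0,0],85],[[0,0.05,0],[0,0,0],85],[[0.03,0.05,0],[0,0,0],85],[[0.03,0.05,0],[0,0,0],85],[[0.03,0.05,0],[0,0,0],85],[[0,0,0.05],[0,0,0],85],[[0,0,0.05],[0,0,0],85],[[0,0,0.05],[0,0,0],85],[[0,0,0.02],[0,0,0],85],[[0,0,0],[0,0,0],55],[[0,0,0],[0,0,0],55],[[0,0,0],[0,0,0],55]]}}

```text
t: 16.6
position: [0.53, -0.1305, 0.0419]
eef_rot: [3.139, 0.093, 0.003]
wrist_force: [0.3, 0.5, -2.0]
gripper_width: 0.062
finger_force: 25.0
```

Call:
{"name": "jog_arm", "arguments": {"motion": [[[0,0,0],[0,0,0],55],[[0,0,-0.004],[0,0,0],55],[[0.004,-0.0015,0],[0,0,0],55],[[0,0,0.002],[0,0,0],55],[[0,0,0.002],[0,0,0],55],[[0,0,0.001],[0,0,0],55],[[0,0,0],[0,0,0],55]]}}

```text
t: 17.48
position: [0.533, -0.1284, 0.0405]
eef_rot: [3.14, 0.094, -0.001]
wrist_force: [-4.2, -1.3, 7.5]
gripper_width: 0.0623
finger_force: 25.0
```

Call:
{"name": "jog_arm", "arguments": {"motion": [[[0,0,0.001],[0,0,0],55],[[0,0,0.001],[0,0,0],55],[[0,0,0],[0,0,0],55]]}}

```text
t: 17.85
position: [0.5321, -0.1285, 0.0393]
eef_rot: [3.14, 0.095, -0.005]
wrist_force: [-10.2, 1.0, 16.9]
gripper_width: 0.0625
finger_force: 25.0
```

Run:
```python
from h import *
s=env.state();print(s['wrist_force'],s['wrist_torque'],s['position'])
```

```text
[-10.24377199   1.01896905  16.85427921] [ 0.01253583  1.90264079 -0.01825055] [ 0.53214706 -0.12846085  0.0393227 ]
```

Call:
{"name": "jog_arm", "arguments": {"motion": [[[-0.001,0,0],[0,0,0],55],[[-0.001,0,0],[0,0,0],55],[[0,0,0],[0,0,0],55]]}}

```text
t: 18.23
position: [0.5317, -0.1285, 0.0391]
eef_rot: [3.14, 0.094, 0.002]
wrist_force: [-4.0, 0.6, 10.1]
gripper_width: 0.0627
finger_force: 25.0
```

Call:
{"name": "jog_arm", "arguments": {"motion": [[[-0.001,0,0.001],[0,0,0],55],[[0,0,0],[0,0,0],55]]}}

```text
t: 18.48
position: [0.5306, -0.1286, 0.038]
eef_rot: [3.14, 0.094, 0.001]
wrist_force: [-4.0, -0.4, 9.0]
gripper_width: 0.0625
finger_force: 25.0
```

Sliding down. I'll continue.

Call:
{"name": "jog_arm", "arguments": {"motion": [[[-0.001,0,0.001],[0,0,0],55],[[0,0,0],[0,0,0],55]]}}

```text
t: 18.73
position: [0.5297, -0.1286, 0.0371]
eef_rot: [3.14, 0.094, 0.002]
wrist_force: [-3.8, 1.1, 10.2]
gripper_width: 0.0623
finger_force: 25.0
```

Call:
{"name": "jog_arm", "arguments": {"motion": [[[0,0,0.002],[0,0,0],55],[[0,0,0],[0,0,0],55]]}}

```text
t: 18.98
position: [0.5299, -0.1286, 0.0368]
eef_rot: [3.14, 0.095, 0.0]
wrist_force: [-9.1, 3.7, 22.5]
gripper_width: 0.0623
finger_force: 25.0
```

Call:
{"name": "jog_arm", "arguments": {"motion": [[[0,0,-0.002],[0,0,0],55],[[0,0,0],[0,0,0],80],[[0,0,0],[0,0,0],80],[[0,0,-0.02],[0,0,0],80],[[0,0,-0.02],[0,0,0],80],[[0,0,0],[0,0,0],54],[[0,0,0],[0,0,0],54],[[0,0,0],[0,0,0],54],[[0,0,0.014],[0,0,0],54],[[0,0,0.003],[0,0,0],54],[[0,0,0],[0,0,0],54]]}}

```text
t: 20.35
position: [0.5284, -0.1281, 0.0584]
eef_rot: [-3.139, -0.094, 0.003]
wrist_force: [-3.6, 2.6, 7.9]
gripper_width: 0.0494
finger_force: 3.8
```

Call:
{"name": "jog_arm", "arguments": {"motion": [[[0,0,0.003],[0,0,0],54],[[0,0,0.001],[0,0,0],54],[[0,0,0],[0,0,0],54]]}}

```text
t: 20.72
position: [0.5286, -0.1281, 0.0582]
eef_rot: [-3.139, -0.095, 0.005]
wrist_force: [-16.4, 6.9, 35.4]
gripper_width: 0.0502
finger_force: 17.9
```

Contact at TCP 0.058 puts the rim at 0.047, so the pot is seated. Now I'll grip it along x to read its axis in the robot frame.

Call:
{"name": "jog_arm", "arguments": {"motion": [[[0,0,-0.03],[0,0,0],90],[[0,0,0],[0,0,-0.182],90],[[0,0,0],[0,0,-0.182],90],[[0,0,0],[0,0,-0.182],90],[[0,0,0],[0,0,-0.182],90],[[0,0,0],[0,0,-0.182],90],[[0,0,0],[0,0,-0.182],90],[[0,0,0],[0,0,-0.182],90],[[0,0,0],[0,0,-0.182],90],[[0,0,0],[0,0,-0.116],90]]}}

```text
t: 21.98
position: [0.5284, -0.128, 0.0833]
eef_rot: [-2.146, -2.291, 0.001]
wrist_force: [0.2, -0.3, 0.5]
gripper_width: 0.0833
finger_force: 0.0
```

Call:
{"name": "jog_arm", "arguments": {"motion": [[[0,0,0.03],[0,0,0],90],[[0,0,0.014],[0,0,0],90],[[0,0,0],[0,0,0],60],[[0,0,0],[0,0,0],60],[[0,0,0],[0,0,0],60],[[0,0,0],[0,0,0],60],[[0,0,0],[0,0,0],60],[[0,0,0],[0,0,0],60]], "grip_force": 10}}

```text
t: 22.98
position: [0.5298, -0.1286, 0.0414]
eef_rot: [2.152, 2.287, 0.001]
wrist_force: [0.3, -0.2, 5.0]
gripper_width: 0.06
finger_force: 10.0
```

Run:
```python
from h import *
go([.42,-.34,.2],3.5)
s=env.state();print(s['wrist_force'],s['wrist_torque'],s['position'])
```

```text
shift [-0.2044 -0.1223 -0.1586]  turn about tool z -0.0000 (alt 3.1415) q6 -0.52 t 23.0 w 0.0600 yaw 3.5 tilt [ 1.5e-03 -7.0e-04 -1.0e+00]
[ 0.28327099 -0.22493757  5.0027785 ] [-0.01343913  0.02791125  0.00190191] [ 0.52979952 -0.12863947  0.04143938]
```

Call:
{"name": "jog_arm", "arguments": {"motion": [[[0,0,0],[0,0,0],60],[[0,0,0],[0,0,0],60],[[0,0,0],[0,0,0],60]]}}

```text
t: 23.35
position: [0.5298, -0.1287, 0.0414]
eef_rot: [2.152, 2.287, 0.001]
wrist_force: [-0.6, -0.4, 6.4]
gripper_width: 0.0603
finger_force: 10.0
```

Run:
```python
from h import *
c=cap('side'); t=cap('top')
im=c['image'][:,:,::-1]; b=t['image'][:,:,::-1]
a=cv2.resize(im[195:270,250:325],(400,400),interpolation=cv2.INTER_CUBIC)
b=cv2.resize(b[150:300,270:420],(400,400),interpolation=cv2.INTER_CUBIC)
cv2.imwrite('pics/c10.png',np.hstack([a,b]))
```

```text
(no output)
```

View pics/c10.png

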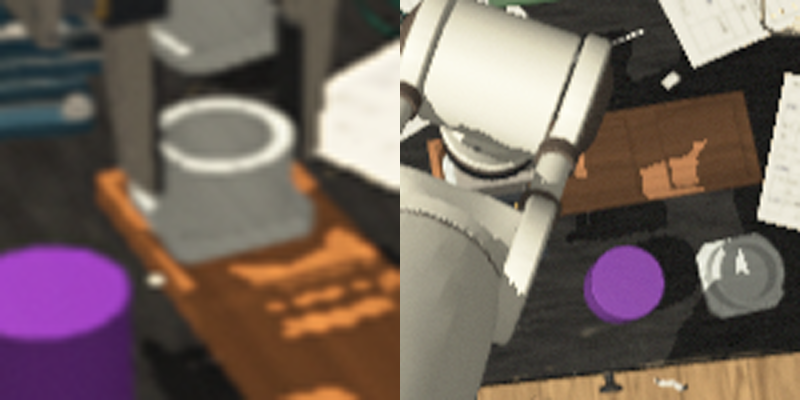

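Run:
```python
from h import *
c=cap('side'); 
for z in(.047,.052): print(ray(c,292.7,219.9,z))
f=lambda p:((proj(c,p)-[250,195])*400/75).round(0)
print('rim',f([.530,-.1287,.047]),'tips',f([.560,-.1287,.03]),f([.4995,-.1287,.03]),f([.56,-.1187,.03]))
```

```text
[ 0.53135529 -0.1330801   0.047     ]
[ 0.52835233 -0.14138287  0.052     ]
rim [221. 129.] tips [287. 151.] [154. 176.] [279. 140.]
```

The pot rim reads about (0.531,-0.133), seated, so its axis in the robot frame is roughly (0.530,-0.1286). Pot B is still at px (398,253). I'll fetch it the same way: squeeze in x here, then in y at pot A's old, free spot.

Call:
{"name": "jog_arm", "arguments": {"motion": [[[0,0,0],[0,0,0],92],[[0,0,0],[0,0,0],100],[[0,0,-0.05],[0,0,0],100],[[0,0,-0.05],[0,0,0],100],[[-0.051,-0.03,0],[0,0,0],100],[[-0.051,-0.03,0],[0,0,0],100],[[-0.051,-0.03,0],[0,0,0],100],[[-0.051,-0.03,0],[0,0,0],100],[[0,0,0.05],[0,0,0],100],[[0,0,0.05],[0,0,0],100],[[0,0,0.027],[0,0,0],100],[[0,0,0],[0,0,0],100]]}}

```text
t: 25.0
position: [0.4212, -0.3388, 0.0128]
eef_rot: [-2.151, -2.286, -0.001]
wrist_force: [0.2, 0.3, 0.0]
gripper_width: 0.0918
finger_force: 0.0
```

Call:
{"name": "jog_arm", "arguments": {"motion": [[[0,0,0],[0,0,0],60],[[0,0,0],[0,0,0],60],[[0,0,0],[0,0,0],60],[[0,0,0],[0,0,0],60],[[0,0,0],[0,0,0],60],[[0,0,0],[0,0,0],60]]}}

```text
t: 25.75
position: [0.4217, -0.3392, 0.0135]
eef_rot: [-2.152, -2.288, -0.0]
wrist_force: [-0.2, 0.3, -2.0]
gripper_width: 0.0665
finger_force: 9.9
```

Call:
{"name": "jog_arm", "arguments": {"motion": [[[0,0,0],[0,0,0],82],[[0,0,0],[0,0,0],82],[[0,0,-0.017],[0,0,0],82],[[0,0,0],[0,0,0],55],[[0,0,0],[0,0,0],55],[[0,0,0],[0,0,0],55],[[0,0,0],[0,0,0],55],[[0,0,0],[0,0,0],55],[[0,0,-0.03],[0,0,0],55],[[0,0,-0.04],[0,0,0],55],[[0,0,-0.03],[0,0,0],55],[[0,0,0],[0,0,0],55]], "grip_force": 25}}

```text
t: 27.25
position: [0.4227, -0.3405, 0.1324]
eef_rot: [2.15, 2.285, -0.001]
wrist_force: [0.1, -0.1, -2.5]
gripper_width: 0.0604
finger_force: 24.9
```

Call:
{"name": "jog_arm", "arguments": {"motion": [[[0.05,0,0],[0,0,0],55],[[0.05,0,0],[0,0,0],55],[[0.05,0,0],[0,0,0],55],[[0.05,0,0],[0,0,0],55],[[0,0,0.05],[0,0,0],55],[[0,0,0.04],[0,0,0],55],[[0,0,0.009],[0,0,0],55],[[0,0,0],[0,0,0],55]]}}

```text
t: 28.25
position: [0.4081, -0.1387, 0.0302]
eef_rot: [-2.15, -2.285, 0.001]
wrist_force: [0.2, -0.7, -3.0]
gripper_width: 0.0603
finger_force: 24.9
```

Call:
{"name": "jog_arm", "arguments": {"motion": [[[0,0,0.001],[0,0,0],92],[[0,0,0],[0,0,0],92],[[0,0,-0.045],[0,0,0],92],[[0,0,0],[0,0,0.175],92],[[0,0,0],[0,0,0.175],92],[[0,0,0],[0,0,0.175],92],[[0,0,0],[0,0,0.175],92],[[0,0,0],[0,0,0.175],92],[[0,0,0],[0,0,0.175],92],[[0,0,0],[0,0,0.175],92],[[0,0,0],[0,0,0.175],92],[[0,0,0],[0,0,0.172],92]]}}

```text
t: 29.75
position: [0.4096, -0.1398, 0.0757]
eef_rot: [3.14, 0.085, 0.0]
wrist_force: [-0.4, -0.6, -0.5]
gripper_width: 0.0845
finger_force: 0.0
```

Call:
{"name": "jog_arm", "arguments": {"motion": [[[0,0,0.04],[0,0,0],92],[[0,0,0.019],[0,0,0],92],[[0,0,0],[0,0,0],92],[[0,0,0],[0,0,0],60],[[0,0,0],[0,0,0],60],[[0,0,0],[0,0,0],60],[[0,0,0],[0,0,0],60],[[0,0,0],[0,0,0],60],[[0,0,0],[0,0,0],60]], "grip_force": 10}}

```text
t: 30.88
position: [0.4105, -0.1404, 0.0177]
eef_rot: [3.139, 0.094, 0.003]
wrist_force: [-0.9, -1.4, 6.6]
gripper_width: 0.0659
finger_force: 9.9
```

Call:
{"name": "jog_arm", "arguments": {"motion": [[[0,0,0],[0,0,0],82],[[0,0,0],[0,0,0],82],[[0,0,-0.013],[0,0,0],82],[[0,0,0],[0,0,0],55],[[0,0,0],[0,0,0],55],[[0,0,0],[0,0,0],55],[[0,0,0],[0,0,0],55],[[0,0,0],[0,0,0],55],[[0,0,-0.03],[0,0,0],55],[[0,0,-0.04],[0,0,0],55],[[0,0,-0.03],[0,0,0],55],[[0,0,0],[0,0,0],55]], "grip_force": 25}}

```text
t: 32.38
position: [0.4108, -0.1405, 0.1311]
eef_rot: [3.138, 0.094, 0.006]
wrist_force: [0.2, 0.3, -2.8]
gripper_width: 0.062
finger_force: 25.0
```

Call:
{"name": "jog_arm", "arguments": {"motion": [[[0.03,0.049,0],[0,0,0],55],[[0.03,0.049,0],[0,0,0],55],[[0.03,0.049,0],[0,0,0],55],[[0.03,0.049,0],[0,0,0],55],[[0,0,0.05],[0,0,0],55],[[0,0,0.022],[0,0,0],55],[[0,0,0],[0,0,0],55],[[0,0,0],[0,0,0],55],[[0,0,0],[0,0,0],55]]}}

```text
t: 33.5
position: [0.5418, -0.3287, 0.0591]
eef_rot: [3.138, 0.094, 0.003]
wrist_force: [-0.4, 0.3, -0.9]
gripper_width: 0.0622
finger_force: 25.0
```

Run:
```python
from h import *
go([.5422,-.3282,.035],-86.5)
```

```text
shift [ 0.0003 -0.0005  0.0241]  turn about tool z -0.0012 (alt 3.1404) q6 0.78 t 33.5 w 0.0622 yaw -86.6 tilt [ 0.002  -0.0018 -1.    ]
```

Call:
{"name": "jog_arm", "arguments": {"motion": [[[0,0,0.012],[0,0,0],55],[[0,0,0.004],[0,0,0],55],[[0,0,0.003],[0,0,0],55],[[0,0,0],[0,0,0],55]]}}

```text
t: 34.0
position: [0.5431, -0.3284, 0.0406]
eef_rot: [3.139, 0.093, 0.007]
wrist_force: [3.8, 3.1, 6.0]
gripper_width: 0.0624
finger_force: 25.0
```

Call:
{"name": "jog_arm", "arguments": {"motion": [[[0,0,0.002],[0,0,0],55],[[0,0,0],[0,0,0],55]]}}

```text
t: 34.25
position: [0.544, -0.3285, 0.0393]
eef_rot: [3.138, 0.093, 0.01]
wrist_force: [4.3, 4.0, 7.7]
gripper_width: 0.0627
finger_force: 25.0
```

Call:
{"name": "jog_arm", "arguments": {"motion": [[[0.001,-0.0015,0.0015],[0,0,0],55],[[0,0,0],[0,0,0],55],[[0,0,0],[0,0,0],55]]}}

```text
t: 34.62
position: [0.5444, -0.3283, 0.0388]
eef_rot: [3.136, 0.094, 0.008]
wrist_force: [0.3, 0.9, 12.8]
gripper_width: 0.062
finger_force: 25.0
```

Call:
{"name": "jog_arm", "arguments": {"motion": [[[0,0,0.0015],[0,0,0],55],[[0,0,0],[0,0,0],55]]}}

```text
t: 34.88
position: [0.5445, -0.3283, 0.0387]
eef_rot: [3.136, 0.094, 0.007]
wrist_force: [-3.2, 4.4, 21.4]
gripper_width: 0.0623
finger_force: 25.0
```

Call:
{"name": "jog_arm", "arguments": {"motion": [[[0,0,-0.002],[0,0,0],55],[[-0.001,-0.001,0],[0,0,0],55],[[0,0,0.001],[0,0,0],55],[[0,0,0],[0,0,0],55]]}}

```text
t: 35.38
position: [0.5443, -0.3282, 0.0388]
eef_rot: [3.134, 0.094, 0.011]
wrist_force: [2.7, -0.1, 13.0]
gripper_width: 0.0622
finger_force: 25.0
```

Call:
{"name": "jog_arm", "arguments": {"motion": [[[-0.001,-0.001,0],[0,0,0],55],[[0,0,0.001],[0,0,0],55],[[0,0,0],[0,0,0],55]]}}

```text
t: 35.75
position: [0.5442, -0.3281, 0.0388]
eef_rot: [3.132, 0.093, 0.015]
wrist_force: [3.2, -0.8, 12.6]
gripper_width: 0.0623
finger_force: 25.0
```

Run:
```python
from h import *
s=env.state();print(s['wrist_force'].round(1),s['wrist_torque'].round(2),s['position'].round(4))
```

```text
[ 3.2 -0.8 12.6] [-0.15 -0.34 -0.03] [ 0.5442 -0.3281  0.0388]
```

Call:
{"name": "jog_arm", "arguments": {"motion": [[[0,0,-0.002],[0,0,0],55],[[0,0,0],[0,0,0],80],[[0,0,0],[0,0,0],80],[[0,0,-0.02],[0,0,0],80],[[0,0,-0.02],[0,0,0],80],[[0,0,0],[0,0,0],54],[[0,0,0],[0,0,0],54],[[0,0,0],[0,0,0],54],[[0,0,0.015],[0,0,0],54],[[0,0,0.003],[0,0,0],54],[[0,0,0],[0,0,0],54]]}}

```text
t: 37.12
position: [0.541, -0.3261, 0.0625]
eef_rot: [3.138, 0.094, 0.002]
wrist_force: [-9.3, 5.5, 31.1]
gripper_width: 0.0496
finger_force: 14.5
```

Call:
{"name": "jog_arm", "arguments": {"motion": [[[0,0,0.003],[0,0,0],54],[[0,0,0],[0,0,0],54],[[0,0,0],[0,0,0],54]]}}

```text
t: 37.5
position: [0.5411, -0.3262, 0.0622]
eef_rot: [3.137, 0.095, 0.001]
wrist_force: [-15.1, 12.2, 45.7]
gripper_width: 0.0494
finger_force: 21.7
```

Run:
```python
from h import *
s=env.state();print(s['wrist_force'].round(1),s['wrist_torque'].round(2),s['position'].round(4))
```

```text
[-15.1  12.2  45.7] [ 1.84  3.22 -0.17] [ 0.5411 -0.3262  0.0622]
```

Call:
{"name": "jog_arm", "arguments": {"motion": [[[0,0,-0.05],[0,0,0],80],[[0,0,-0.05],[0,0,0],80],[[0,0,-0.05],[0,0,0],80],[[-0.03,-0.06,0],[0,0,0],80],[[-0.03,-0.06,0],[0,0,0],80],[[-0.03,-0.06,0],[0,0,0],80],[[0,-0.06,0],[0,0,0],80],[[0,-0.06,0],[0,0,0],80],[[0,-0.06,0],[0,0,0],80],[[0,-0.06,0],[0,0,0],80],[[0,0,0],[0,0,0],80]]}}

```text
t: 38.88
position: [0.4305, 0.0807, 0.2033]
eef_rot: [-3.139, -0.105, 0.003]
wrist_force: [0.2, -0.4, 0.2]
gripper_width: 0.0736
finger_force: 0.0
```

```bash
cat >> h.py <<'E'
def tr(v,r,th,lo,hi):
    """crossings of level th in window"""
    return [round(1000*float(r[i]+(th-v[i])/(v[i+1]-v[i])*(r[i+1]-r[i])),1) for i in range(len(r)-1) if (v[i]-th)*(v[i+1]-th)<0 and lo<=r[i]<=hi]
E
python3 - <<'E'
from h import *
r=np.arange(-.06,.0601,.001)
print(env.state()['position'])
im=[]
for n in('top','side'):
    c=cap(n); line,ax,ay=edges(c); im.append(c['image'][:,:,::-1])
    for h,y0 in(('A',.1),('B',-.1)):
        vx=[tr(line(ax,ay,r,[y0+o],.013),r,85,-1,1) for o in(-.02,-.012,0,.012,.02)]
        vy=[tr(line(ay,ax,r+y0,[o],.013),r,85,-1,1) for o in(-.02,-.012,0,.012,.02)]
        print(n,h,'x',vx,'y',vy)
cv2.imwrite('pics/c11.png',np.hstack([cv2.resize(im[0][185:245,275:415],(560,240),interpolation=cv2.INTER_CUBIC),cv2.resize(im[1][215:305,280:370],(240,240))]))
E
```

```text
[0.43051021 0.08072698 0.20333867]
top A x [[-44.0, -34.8, 34.2, 43.8], [-44.4, -35.2, 35.8, 43.4], [-44.2, -35.4, 37.7, 43.8], [-44.9, -35.5, 34.9, 44.5], [-44.3, -35.3, 33.7, 43.6]] y [[-32.6, 34.3, 45.0], [-32.5, 34.8, 45.2], [-32.5, 35.0, 44.8], [-32.6, 35.0, 45.1], [-31.9, 34.4, 45.8]]
top B x [[-44.4, -36.6, 35.8, 43.8], [-44.6, -36.7, 38.6, 44.4], [-43.9, -37.0, 37.6, 44.3], [-43.9, -37.2, 33.6, 43.9], [-44.2, -36.9, 31.3, 43.0]] y [[-45.9, -34.9, 35.0], [-45.9, -34.6, 35.1], [-46.0, -39.6, 35.4], [-46.5, -39.8, 36.0], [-46.2, -37.4, 34.5]]
side A x [[-52.6, -37.3, 30.7, 45.2], [-37.3, 31.8, 44.6], [-52.6, -37.5, 32.0, 45.0], [-52.1, -37.4, 36.3, 44.9], [-52.4, -35.7]] y [[-39.0, 41.6, 47.9], [-39.2], [-39.2], [-39.1], [-38.3]]
side B x [[-51.3, -37.2, 30.6, 44.5], [-51.3, -36.9, 31.8, 44.6], [-51.5, -37.0, 34.4, 44.8], [-51.6, -37.2], [-51.4, -36.7]] y [[-33.6, 45.4], [-34.9, 47.6], [-36.7], [-38.3], [-33.3]]
```

View pics/c11.png

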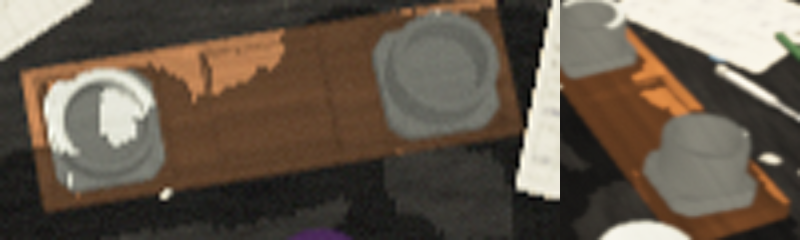

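The crop shows pot A flat in its pocket and pot B standing slightly high in pocket 2. Relative to A, pot B sits about 1.5–2 mm towards -x. I'll regrip it, lift, shift +x and lower again.

Call:
{"name": "jog_arm", "arguments": {"motion": [[[0,0.06,0],[0,0,0],80],[[0,0.06,0],[0,0,0],80],[[0,0.06,0],[0,0,0],80],[[0,0.06,0],[0,0,0],80],[[0.031,0.06,0],[0,0,0],80],[[0.031,0.06,0],[0,0,0],80],[[0.031,0.062,0],[0,0,0],80],[[0,0,0.06],[0,0,0],80],[[0,0,0.06],[0,0,0],80],[[0,0,0.04],[0,0,0],80],[[0,0,0],[0,0,0],80],[[0,0,0],[0,0,0],55]]}}

```text
t: 40.48
position: [0.5415, -0.3259, 0.0463]
eef_rot: [3.138, 0.091, 0.003]
wrist_force: [-0.5, -3.7, 0.7]
gripper_width: 0.0658
finger_force: 1.8
```

Call:
{"name": "jog_arm", "arguments": {"motion": [[[0,0,0],[0,0,0],55],[[0,0,0],[0,0,0],55],[[0,0,0],[0,0,0],55],[[0,0,-0.004],[0,0,0],55],[[0.002,0.001,0],[0,0,0],55],[[0,0,0.002],[0,0,0],55],[[0,0,0.002],[0,0,0],55],[[0,0,0],[0,0,0],55]]}}

```text
t: 41.48
position: [0.5444, -0.3266, 0.0465]
eef_rot: [3.136, 0.094, 0.005]
wrist_force: [-1.0, -6.1, 0.8]
gripper_width: 0.0621
finger_force: 25.0
```

Call:
{"name": "jog_arm", "arguments": {"motion": [[[0,0,0.0015],[0,0,0],55],[[0,0,0],[0,0,0],55],[[0,0,0],[0,0,0],55]]}}

```text
t: 41.85
position: [0.5441, -0.3267, 0.0458]
eef_rot: [3.136, 0.094, 0.003]
wrist_force: [-3.4, -4.8, 6.5]
gripper_width: 0.0623
finger_force: 25.0
```

Call:
{"name": "jog_arm", "arguments": {"motion": [[[0.0005,0.001,0],[0,0,0],55],[[0,0,0.001],[0,0,0],55],[[0,0,0],[0,0,0],55]]}}

```text
t: 42.22
position: [0.5439, -0.327, 0.0453]
eef_rot: [3.138, 0.095, -0.0]
wrist_force: [-7.3, -0.8, 13.0]
gripper_width: 0.062
finger_force: 25.0
```

Call:
{"name": "jog_arm", "arguments": {"motion": [[[0,0.001,0],[0,0,0],55],[[0,0,0.001],[0,0,0],55],[[0,0,0],[0,0,0],55]]}}

```text
t: 42.6
position: [0.5436, -0.3275, 0.0445]
eef_rot: [3.139, 0.095, -0.002]
wrist_force: [-10.7, -0.4, 15.3]
gripper_width: 0.0624
finger_force: 25.0
```

Call:
{"name": "jog_arm", "arguments": {"motion": [[[-0.001,0,0],[0,0,0],55],[[-0.001,0,0.001],[0,0,0],55],[[0,0,0],[0,0,0],55]]}}

```text
t: 42.98
position: [0.5423, -0.3276, 0.0434]
eef_rot: [3.139, 0.095, 0.001]
wrist_force: [-7.9, -1.1, 12.0]
gripper_width: 0.0619
finger_force: 25.0
```

Call:
{"name": "jog_arm", "arguments": {"motion": [[[-0.001,0,0.001],[0,0,0],55],[[0,0,0],[0,0,0],55],[[0,0,0],[0,0,0],55]]}}

```text
t: 43.35
position: [0.5419, -0.3278, 0.0428]
eef_rot: [3.138, 0.094, 0.002]
wrist_force: [-7.3, 0.2, 12.4]
gripper_width: 0.0621
finger_force: 25.0
```

Call:
{"name": "jog_arm", "arguments": {"motion": [[[-0.001,0,0.001],[0,0,0],55],[[0,0,0],[0,0,0],55],[[0,0,0],[0,0,0],55]]}}

```text
t: 43.72
position: [0.5416, -0.328, 0.0424]
eef_rot: [3.138, 0.094, 0.005]
wrist_force: [-5.5, 0.5, 15.2]
gripper_width: 0.0621
finger_force: 25.0
```

Call:
{"name": "jog_arm", "arguments": {"motion": [[[0,0,-0.002],[0,0,0],55],[[0,0,0],[0,0,0],80],[[0,0,0],[0,0,0],80],[[0,0,-0.02],[0,0,0],80],[[0,0,-0.015],[0,0,0],80],[[0,0,0],[0,0,0],54],[[0,0,0],[0,0,0],54],[[0,0,0],[0,0,0],54],[[0,0,0.015],[0,0,0],54],[[0,0,0.004],[0,0,0],54],[[0,0,0],[0,0,0],54]]}}

```text
t: 45.1
position: [0.5402, -0.3272, 0.0583]
eef_rot: [3.14, 0.094, -0.001]
wrist_force: [-5.1, 4.6, 18.6]
gripper_width: 0.0496
finger_force: 9.4
```

Call:
{"name": "jog_arm", "arguments": {"motion": [[[0,0,0.002],[0,0,0],54],[[0,0,0],[0,0,0],54]]}}

```text
t: 45.35
position: [0.5403, -0.3272, 0.0582]
eef_rot: [3.14, 0.095, -0.001]
wrist_force: [-10.9, 8.4, 30.9]
gripper_width: 0.0496
finger_force: 14.9
```

Call:
{"name": "jog_arm", "arguments": {"motion": [[[0,0,-0.03],[0,0,0],90],[[0,0,0],[0,0,-0.182],90],[[0,0,0],[0,0,-0.182],90],[[0,0,0],[0,0,-0.182],90],[[0,0,0],[0,0,-0.182],90],[[0,0,0],[0,0,-0.182],90],[[0,0,0],[0,0,-0.182],90],[[0,0,0],[0,0,-0.182],90],[[0,0,0],[0,0,-0.182],90],[[0,0,0],[0,0,-0.116],90]], "grip_force": 10}}

```text
t: 46.6
position: [0.5393, -0.3264, 0.0824]
eef_rot: [-2.146, -2.291, 0.0]
wrist_force: [-0.0, -0.2, 0.9]
gripper_width: 0.083
finger_force: 0.0
```

Call:
{"name": "jog_arm", "arguments": {"motion": [[[0,0,0.03],[0,0,0],90],[[0,0,0.016],[0,0,0],90],[[0,0,0],[0,0,0],60],[[0,0,0],[0,0,0],60],[[0,0,0],[0,0,0],60],[[0,0,0],[0,0,0],60],[[0,0,0],[0,0,0],60],[[0,0,0],[0,0,0],60]]}}

```text
t: 47.6
position: [0.5409, -0.3275, 0.0391]
eef_rot: [2.151, 2.286, 0.001]
wrist_force: [4.2, -0.8, 2.7]
gripper_width: 0.0606
finger_force: 10.0
```

Run:
```python
from h import *
s=env.state();print(s['wrist_force'].round(1),s['position'].round(4),s['gripper_width'],s['q'].round(2))
c=cap('side'); t=cap('top')
im=c['image'][:,:,::-1]; b=t['image'][:,:,::-1]
b=cv2.resize(b[200:300,110:260],(600,400),interpolation=cv2.INTER_CUBIC)
cv2.imwrite('pics/c12.png',b)
for hole in(.045,):
  hsv=cv2.cvtColor(t['image'],cv2.COLOR_RGB2HSV)
  m=((hsv[:,:,0]<22)&(hsv[:,:,1]>90)&(hsv[:,:,2]>110)).astype(np.uint8)
  m[:200]=0;m[300:]=0;m[:,:120]=0;m[:,260:]=0
  n,l,st,ce=cv2.connectedComponentsWithStats(m)
  for i in range(1,n):
    if st[i,4]>10: print('handle',st[i].tolist(),ce[i].round(1))
```

```text
[ 4.2 -0.8  2.7] [ 0.5409 -0.3275  0.0391] 0.06058029063625962 [-0.74  0.5   1.56  0.    1.08 -0.8 ]
handle [172, 217, 14, 13, 73] [177.2 222.5]
handle [179, 263, 13, 11, 65] [183.5 267.8]
```

View pics/c12.png

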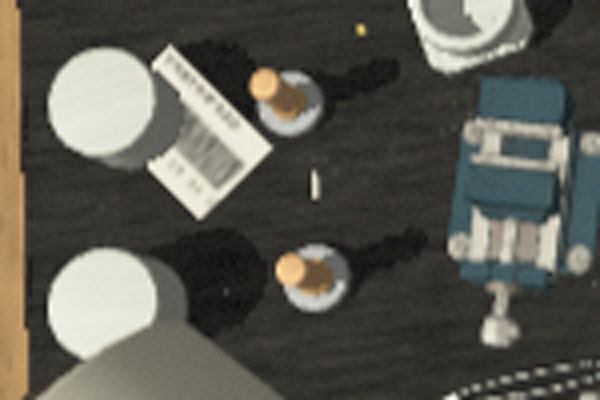

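Both laps are still in place: handle tops at (176.5,221) and (182.5,267), disc centres at (182.5,225.7) and (188.8,269.5).

Run:
```python
from h import *
t=cap('top')
for a,b in(((176.5,221),(182.5,225.7)),((182.5,267),(188.8,269.5))): print(ray(t,*a,.074).round(4),ray(t,*b,.012).round(4))
for a in((136,225.5),(136,276)): print('cap',ray(t,*a,.06).round(4))
go([.535,.145,.2],3.5)
```

```text
[0.5379 0.1519 0.074 ] [0.5378 0.1525 0.012 ]
[0.434  0.1442 0.074 ] [0.4329 0.1436 0.012 ]
cap [0.5399 0.2473 0.06  ]
cap [0.4261 0.2512 0.06  ]
shift [ 0.4718  0.0232 -0.1616]  turn about tool z -0.0001 (alt 3.1415) q6 -0.80 t 47.8 w 0.0603 yaw 3.5 tilt [ 0.0022 -0.0016 -1.    ]
```

Call:
{"name": "jog_arm", "arguments": {"motion": [[[0,0,0],[0,0,0],85],[[0,0,-0.045],[0,0,0],85],[[0,0,-0.05],[0,0,0],70],[[0,0,-0.046],[0,0,0],60],[[0.0598,0.0033,0],[0,0,0],60],[[0.0598,0.0033,0],[0,0,0],60],[[0.0598,0.0033,0],[0,0,0],60],[[0.0598,0.0033,0],[0,0,0],60],[[0.0598,0.0033,0],[0,0,0],60],[[0.0598,0.0033,0],[0,0,0],60],[[0.0598,0.0033,0],[0,0,0],60],[[0.0598,0.0033,0],[0,0,0],60]]}}

```text
t: 49.25
position: [0.5353, 0.1536, 0.1779]
eef_rot: [-2.151, -2.287, 0.005]
wrist_force: [0.9, -0.4, -0.1]
gripper_width: 0.0553
finger_force: 0.0
```

Run:
```python
from h import *
print(env.state()['position'])
go([.538,.152,.055],3.5)
```

```text
[0.5353103  0.15363183 0.17791207]
shift [-0.0017  0.0031  0.1229]  turn about tool z -0.0002 (alt 3.1414) q6 0.00 t 49.2 w 0.0553 yaw 3.5 tilt [-0.0038 -0.0011 -1.    ]
```

Call:
{"name": "jog_arm", "arguments": {"motion": [[[0,0.002,0.05],[0,0,0],60],[[0,0,0.05],[0,0,0],60],[[0,0,0.023],[0,0,0],60],[[0,0,0],[0,0,0],10],[[0,0,0],[0,0,0],10],[[0,0,0],[0,0,0],10],[[0,0,0],[0,0,0],10],[[0,0,0],[0,0,0],10],[[0,0,0],[0,0,0],10],[[0,0,0],[0,0,0],10]], "grip_force": 15}}

```text
t: 50.5
position: [0.5401, 0.1523, 0.0572]
eef_rot: [2.152, 2.287, 0.002]
wrist_force: [-0.5, -0.3, 6.1]
gripper_width: 0.0175
finger_force: 15.0
```

Call:
{"name": "jog_arm", "arguments": {"motion": [[[0,0,-0.05],[0,0,0],10],[[0,0,-0.06],[0,0,0],10],[[0,0,-0.06],[0,0,0],10],[[-0.056,-0.0052,0],[0,0,0],10],[[-0.056,-0.0052,0],[0,0,0],10],[[-0.056,-0.0052,0],[0,0,0],10],[[-0.056,-0.0052,0],[0,0,0],10],[[-0.056,-0.0052,0],[0,0,0],10],[[0,0,0],[0,0,0],10],[[0,0,0],[0,0,0],10]]}}

```text
t: 51.75
position: [0.5298, -0.1282, 0.2254]
eef_rot: [-2.152, -2.286, -0.0]
wrist_force: [0.4, 0.4, -0.9]
gripper_width: 0.0178
finger_force: 15.0
```

Run:
```python
from h import *
print(env.state()['position'],env.state()['wrist_force'])
go([.530,-.1286,.076],3.5)
```

```text
[ 0.52983076 -0.12815748  0.22544032] [ 0.43220577  0.37360389 -0.94046068]
shift [-0.0006  0.0003  0.1494]  turn about tool z -0.0005 (alt 3.1411) q6 -0.52 t 51.8 w 0.0178 yaw 3.5 tilt [-0.0012  0.0012 -1.    ]
```

Call:
{"name": "jog_arm", "arguments": {"motion": [[[0,0,0.05],[0,0,0],10],[[0,0,0.05],[0,0,0],10],[[0,0,0.03],[0,0,0],10],[[0,0,0.012],[0,0,0],10],[[0,0,0.005],[0,0,0],10],[[0,0,0],[0,0,0],10],[[0,0,0.002],[0,0,0],10],[[0,0,0],[0,0,0],10]]}}

```text
t: 52.75
position: [0.5311, -0.1296, 0.0788]
eef_rot: [2.149, 2.287, -0.001]
wrist_force: [-2.1, -5.7, 6.2]
gripper_width: 0.0178
finger_force: 15.0
```

Call:
{"name": "jog_arm", "arguments": {"motion": [[[-0.002,0,0],[0,0,0],10],[[0,0,0.001],[0,0,0],10],[[0,0,0],[0,0,0],10]]}}

```text
t: 53.12
position: [0.5312, -0.1314, 0.0771]
eef_rot: [2.15, 2.287, -0.0]
wrist_force: [-1.9, -5.0, 4.9]
gripper_width: 0.0179
finger_force: 15.0
```

Run:
```python
from h import *
s=env.state(); print(s['position'],s['wrist_force'],s['wrist_torque'])
```

```text
[ 0.53119392 -0.13141575  0.0771358 ] [-1.87443501 -4.98785664  4.89600814] [-1.03544281  0.356048    0.04932175]
```

Call:
{"name": "jog_arm", "arguments": {"motion": [[[-0.002,0,0],[0,0,0],10],[[0,0,0.001],[0,0,0],10],[[0,0,0],[0,0,0],10]]}}

```text
t: 53.5
position: [0.5308, -0.133, 0.0753]
eef_rot: [2.152, 2.287, 0.0]
wrist_force: [-0.3, -4.2, 3.3]
gripper_width: 0.0175
finger_force: 15.0
```

Run:
```python
from h import *
s=env.state(); print(s['position'],s['wrist_force'],s['wrist_torque'])
c=cap('side')
hsv=cv2.cvtColor(c['image'],cv2.COLOR_RGB2HSV)
im=c['image'][:,:,::-1]; cv2.imwrite('pics/c13.png',np.hstack([cv2.resize(im[180:260,260:340],(400,400),interpolation=cv2.INTER_CUBIC),cv2.resize(cap('top')['image'][180:260,275:355,::-1],(400,400),interpolation=cv2.INTER_CUBIC)]))
```

```text
[ 0.530812   -0.13300718  0.07526806] [-0.25319547 -4.16463982  3.31919047] [-0.99004404  0.02491746  0.03039252]
```

Call:
{"name": "jog_arm", "arguments": {"motion": [[[0,0,0],[0,0,0],40],[[0,0,0],[0,0,0],50],[[0,0,0],[0,0,0],50],[[0,0,-0.05],[0,0,0],50],[[0,0,-0.06],[0,0,0],50],[[0,0,-0.04],[0,0,0],50],[[0.06,0,0],[0,0,0],50],[[0.06,0,0],[0,0,0],50],[[0.06,0,0],[0,0,0],50],[[0.06,0,0],[0,0,0],50],[[0,0,0],[0,0,0],50]]}}

```text
t: 54.98
position: [0.5148, 0.1106, 0.2249]
eef_rot: [-2.145, -2.294, -0.001]
wrist_force: [0.2, 0.5, -0.3]
gripper_width: 0.046
finger_force: 0.0
```

```bash
cat >> h.py <<'E'
def handles(c,box):
    hsv=cv2.cvtColor(c['image'],cv2.COLOR_RGB2HSV)
    m=((hsv[:,:,0]<22)&(hsv[:,:,1]>90)&(hsv[:,:,2]>110)).astype(np.uint8)
    u0,v0,u1,v1=box; k=np.zeros_like(m);k[v0:v1,u0:u1]=1
    n,l,st,ce=cv2.connectedComponentsWithStats(m*k)
    return [(st[i].tolist(),ce[i].round(1).tolist()) for i in range(1,n) if st[i,4]>10]
E
python3 - <<'E'
from h import *
s=env.state(); print(s['position'])
t=cap('top'); c=cap('side')
print(handles(t,(120,200,260,300)))
im=c['image'][:,:,::-1]; cv2.imwrite('pics/c13.png',np.hstack([cv2.resize(im[180:260,250:330],(400,400),interpolation=cv2.INTER_CUBIC),cv2.resize(t['image'][170:250,275:355,::-1],(400,400),interpolation=cv2.INTER_CUBIC)]))
P=proj(t,[.53,-.131,.093]);Q=proj(c,[.53,-.131,.093]);print('expected top of handle',P,Q,'axis foot',proj(t,[.53,-.131,.03]))
for nm,C,ctr in(('top',t,P),('side',c,Q)):
    u,v=int(ctr[0]),int(ctr[1]); 
    for dv in range(-12,16,3): print(nm,v+dv,u-14,[ '%d/%d'%tuple(cv2.cvtColor(C['image'][v+dv:v+dv+1,x:x+1],cv2.COLOR_RGB2HSV)[0,0][[0,1]]) for x in range(u-14,u+16,3)])
E
```

```text
[0.51482828 0.11055304 0.22491098]
[([179, 263, 13, 11, 64], [183.5, 267.7])]
expected top of handle [302.56958511 209.9554122 ] [291.56264158 201.40784985] axis foot [301.60335981 215.38503724]
top 197 288 ['15/20', '70/25', '21/64', '42/28', '72/64', '12/40', '45/36', '160/36', '14/101', '14/129']
top 200 288 ['20/29', '19/54', '12/126', '15/112', '12/118', '12/137', '13/144', '13/137', '13/138', '13/130']
top 203 288 ['13/138', '14/137', '14/118', '21/29', '33/19', '38/17', '23/26', '17/44', '12/138', '14/140']
top 206 288 ['15/82', '28/20', '39/21', '23/20', '34/21', '40/15', '30/17', '34/17', '30/20', '14/143']
top 209 288 ['30/19', '34/15', '39/18', '15/99', '16/108', '16/96', '34/15', '33/23', '37/19', '11/137']
top 212 288 ['30/19', '37/21', '40/8', '18/104', '17/104', '16/112', '30/11', '30/13', '30/17', '14/132']
top 215 288 ['34/16', '36/14', '36/13', '17/113', '16/110', '17/121', '20/8', '34/17', '30/12', '13/102']
top 218 288 ['34/19', '38/18', '40/7', '16/119', '15/102', '20/77', '38/10', '30/22', '32/16', '15/79']
top 221 288 ['30/20', '38/17', '30/5', '15/5', '23/22',
[... 502 characters left out ...]
'25/24', '24/28', '23/26', '25/26', '25/25', '25/27', '23/28']
side 201 277 ['26/26', '25/24', '26/28', '16/110', '21/117', '17/134', '23/35', '25/24', '25/25', '21/33']
side 204 277 ['23/32', '26/28', '26/24', '15/93', '15/144', '15/144', '23/39', '25/26', '25/28', '23/35']
side 207 277 ['19/41', '23/41', '27/26', '15/82', '15/144', '15/144', '14/75', '30/35', '15/22', '0/31']
side 210 277 ['19/40', '19/41', '21/36', '15/123', '15/145', '15/143', '15/100', '10/32', '8/34', '17/43']
side 213 277 ['19/40', '15/42', '17/39', '14/115', '15/145', '15/143', '16/64', '17/35', '10/32', '20/49']
side 216 277 ['18/49', '25/35', '30/23', '17/78', '15/144', '15/142', '21/38', '28/24', '23/34', '22/15']
```

Handle seen at the expected spot and height, upright (side u≈291 with its top at v≈200; top u≈300). Next is the cap at (138,227), a plain aluminium cup and not purple. I'll go above it, turn, and centre it with a y squeeze.

Call:
{"name": "jog_arm", "arguments": {"motion": [[[0.045,0.011,0],[0,0,0.175],100],[[0,0,0],[0,0,0.175],100],[[0,0,0],[0,0,0.175],100],[[0,0,0],[0,0,0.175],100],[[0,0,0],[0,0,0.175],100],[[0,0,0],[0,0,0.175],100],[[0,0,0],[0,0,0.175],100],[[0,0,0],[0,0,0.175],100],[[0,0,0],[0,0,0.172],100],[[0,0,0],[0,0,0],100]]}}

```text
t: 56.32
position: [0.5244, 0.1508, 0.225]
eef_rot: [3.14, 0.093, -0.001]
wrist_force: [0.0, 0.6, -0.5]
gripper_width: 0.0922
finger_force: 0.0
```

Run:
```python
from h import *
c=cap('side'); print(proj(c,[.54,.247,.06]),env.state()['q'].round(2))
go([.540,.247,.03],-86.5)
```

```text
[251.44432417 157.32066099] [ 0.06  0.08  1.68 -0.    1.38  1.57]
shift [ 0.0215 -0.0948  0.195 ]  turn about tool z -0.0001 (alt 3.1415) q6 1.57 t 56.4 w 0.0922 yaw -86.5 tilt [-3.e-04 -2.e-04 -1.e+00]
```

Call:
{"name": "jog_arm", "arguments": {"motion": [[[0.011,-0.0475,0],[0,0,0],100],[[0.0105,-0.0475,0],[0,0,0],100],[[0,0,0.05],[0,0,0],100],[[0,0,0.05],[0,0,0],100],[[0,0,0.05],[0,0,0],100],[[0,0,0.04],[0,0,0],100],[[0,0,0],[0,0,0],60],[[0,0,0],[0,0,0],60],[[0,0,0],[0,0,0],60],[[0,0,0],[0,0,0],60],[[0,0,0],[0,0,0],60],[[0,0,0],[0,0,0],60]], "grip_force": 8}}

```text
t: 57.88
position: [0.5418, 0.2491, 0.0377]
eef_rot: [-3.139, -0.094, -0.007]
wrist_force: [0.1, -0.4, 6.2]
gripper_width: 0.0621
finger_force: 8.0
```

Call:
{"name": "jog_arm", "arguments": {"motion": [[[0,0,0],[0,0,0],60],[[0,0,0],[0,0,0],95],[[0,0,0],[0,0,0],95],[[0,0,-0.05],[0,0,0],95],[[0,0,0],[0,0,-0.184],95],[[0,0,0],[0,0,-0.184],95],[[0,0,0],[0,0,-0.184],95],[[0,0,0],[0,0,-0.184],95],[[0,0,0],[0,0,-0.184],95],[[0,0,0],[0,0,-0.184],95],[[0,0,0],[0,0,-0.184],95],[[0,0,0],[0,0,-0.184],95]]}}

```text
t: 59.38
position: [0.5396, 0.2484, 0.0848]
eef_rot: [-2.257, -2.185, 0.001]
wrist_force: [-0.2, 0.5, 0.2]
gripper_width: 0.0875
finger_force: 0.0
```

Call:
{"name": "jog_arm", "arguments": {"motion": [[[0,0,0],[0,0,-0.1],95],[[0,0,0.043],[0,0,0],95],[[0,0,0],[0,0,0],95],[[0,0,0],[0,0,0],58],[[0,0,0],[0,0,0],58],[[0,0,0],[0,0,0],58],[[0,0,0],[0,0,0],58],[[0,0,0],[0,0,0],58],[[0,0,0],[0,0,0],58],[[0,0,0],[0,0,0],58]], "grip_force": 20}}

```text
t: 60.62
position: [0.5412, 0.2488, 0.0437]
eef_rot: [2.151, 2.287, 0.004]
wrist_force: [1.0, -0.1, 6.0]
gripper_width: 0.0618
finger_force: 20.0
```

Call:
{"name": "jog_arm", "arguments": {"motion": [[[0,0,-0.055],[0,0,0],58],[[0,0,-0.055],[0,0,0],58],[[0,0,-0.055],[0,0,0],58],[[-0.0537,-0.0049,0],[0,0,0],58],[[-0.0537,-0.0049,0],[0,0,0],58],[[-0.0537,-0.0049,0],[0,0,0],58],[[-0.0537,-0.0049,0],[0,0,0],58],[[-0.0537,-0.0049,0],[0,0,0],58],[[-0.0537,-0.0049,0],[0,0,0],58],[[-0.0537,-0.0049,0],[0,0,0],58],[[0,0,0],[0,0,0],58],[[0,0,0],[0,0,0],58]]}}

```text
t: 62.12
position: [0.5281, -0.1282, 0.2065]
eef_rot: [-2.152, -2.286, -0.0]
wrist_force: [0.4, 0.3, -2.1]
gripper_width: 0.0621
finger_force: 20.0
```

Run:
```python
from h import *
s=env.state(); print(s['position'],s['wrist_force'])
go([.530,-.1286,.09],3.5)
c=cap('side'); P=proj(c,[.53,-.131,.093]);u,v=int(P[0]),int(P[1]); print(u,v,[ '%d/%d'%tuple(cv2.cvtColor(c['image'][v+8:v+9,x:x+1],cv2.COLOR_RGB2HSV)[0,0][[0,1]]) for x in range(u-14,u+16,3)])
```

```text
[ 0.5280968  -0.12815662  0.20651906] [ 0.43798276  0.32302064 -2.05776697]
shift [-0.0007  0.002   0.1165]  turn about tool z -0.0005 (alt 3.1411) q6 -0.52 t 62.1 w 0.0621 yaw 3.5 tilt [-0.0012  0.0012 -1.    ]
291 201 ['19/41', '17/36', '21/36', '15/124', '15/142', '15/143', '14/94', '15/22', '15/21', '15/35']
```

Call:
{"name": "jog_arm", "arguments": {"motion": [[[-0.0005,0.0018,0.04],[0,0,0],58],[[0,0,0.04],[0,0,0],58],[[0,0,0.023],[0,0,0],58],[[0,0,0.007],[0,0,0],58],[[0,0,0],[0,0,0],58],[[0,0,0.003],[0,0,0],58],[[0,0,0],[0,0,0],58]]}}

```text
t: 63.05
position: [0.5309, -0.1294, 0.0949]
eef_rot: [2.152, 2.287, 0.001]
wrist_force: [0.1, -0.0, -1.9]
gripper_width: 0.0618
finger_force: 20.0
```

Call:
{"name": "jog_arm", "arguments": {"motion": [[[0,0,0.002],[0,0,0],58],[[0,0,0],[0,0,0],58]]}}

```text
t: 63.3
position: [0.5303, -0.1292, 0.0921]
eef_rot: [-2.153, -2.288, 0.0]
wrist_force: [0.8, 1.3, -2.0]
gripper_width: 0.0617
finger_force: 20.0
```

Call:
{"name": "jog_arm", "arguments": {"motion": [[[0,0.0,0.0015],[0,0,0],58],[[0,0,0],[0,0,0],58],[[0,0,0],[0,0,0],58]]}}

```text
t: 63.68
position: [0.5305, -0.1293, 0.0908]
eef_rot: [2.152, 2.288, 0.0]
wrist_force: [-1.0, -0.7, 0.3]
gripper_width: 0.0618
finger_force: 20.0
```

Call:
{"name": "jog_arm", "arguments": {"motion": [[[0,0.0,0.001],[0,0,0],58],[[0,0,0],[0,0,0],58],[[0,0,0],[0,0,0],58]]}}

```text
t: 64.05
position: [0.5306, -0.1293, 0.0907]
eef_rot: [2.152, 2.288, -0.0]
wrist_force: [-3.7, 1.3, 6.8]
gripper_width: 0.0617
finger_force: 20.0
```

Run:
```python
from h import *
s=env.state(); print(s['position'],s['wrist_force'],s['wrist_torque'])
```

```text
[ 0.53060017 -0.12934639  0.09070934] [-3.72013593  1.2992739   6.7500555 ] [ 0.12367741  0.59736726 -0.02910483]
```

Call:
{"name": "jog_arm", "arguments": {"motion": [[[0,0,-0.001],[0,0,0],58],[[0,0,0],[0,0,0],85],[[0,0,0],[0,0,0],85],[[0,0,0],[0,0,0],85],[[0,0,-0.04],[0,0,0],85],[[0,0,-0.05],[0,0,0],85],[[0,0,-0.04],[0,0,0],70],[[0.06,-0.015,0],[0,0,0],60],[[0.06,-0.015,0],[0,0,0],60],[[0.06,-0.015,0],[0,0,0],60],[[0.06,-0.015,0],[0,0,0],60],[[0,0,0],[0,0,0],60]]}}

```text
t: 65.55
position: [0.4545, 0.11, 0.2206]
eef_rot: [-2.145, -2.294, -0.001]
wrist_force: [-0.5, 0.0, 0.3]
gripper_width: 0.0553
finger_force: 0.0
```

Run:
```python
from h import *
t=cap('top'); print(handles(t,(120,200,260,300)), 'new caps at',proj(t,[.5305,-.1293,.107]),proj(t,[.426,.251,.06]))
hsv=cv2.cvtColor(t['image'],cv2.COLOR_RGB2HSV)
m=((hsv[:,:,1]<60)&(hsv[:,:,2]>90)).astype(np.uint8); m[:150]=0;m[292:]=0;m[:,:110]=0;m[:,330:]=0
n,l,st,ce=cv2.connectedComponentsWithStats(m)
print([(st[i].tolist(),ce[i].round(1).tolist()) for i in range(1,n) if st[i,4]>100])
s=env.state(); print(s['position'],s['t'])
go([.434,.144,.056],3.5)
```

```text
[] new caps at [301.99927652 208.51089956] [136.07785691 276.04366828]
[([242, 150, 84, 55, 2687], [281.3, 171.2]), ([110, 167, 72, 124, 5702], [141.7, 229.2]), ([222, 195, 33, 31, 663], [237.8, 208.4]), ([286, 196, 30, 37, 910], [301.1, 214.1]), ([225, 229, 28, 18, 272], [238.8, 235.7]), ([222, 251, 28, 17, 315], [236.5, 260.0]), ([230, 270, 10, 17, 111], [234.5, 278.8])]
[0.45537434 0.10805396 0.22065837] 65.6
shift [ 0.0373 -0.0191  0.1646]  turn about tool z 0.0038 (alt -3.1378) q6 -0.09 t 65.6 w 0.0552 yaw 3.7 tilt [ 4.e-04 -3.e-04 -1.e+00]
```

Run:
```python
from h import *
c=cap('side'); print(handles(c,(190,140,320,230)), proj(c,[.434,.144,.074]),proj(c,[.434,.144,.012]))
```

```text
[([220, 170, 7, 22, 116], [223.3, 179.2]), ([190, 221, 12, 9, 58], [196.1, 226.4]), ([268, 225, 10, 5, 31], [272.8, 227.3])] [223.42343319 170.64065586] [225.37569788 191.29181796]
```

Lap 2 hasn't moved: its side-view handle top is at v≈170, as predicted. I'll pick it up.

Call:
{"name": "jog_arm", "arguments": {"motion": [[[0.0373,-0.0185,0],[0,0,0],60],[[0,0,0.05],[0,0,0],60],[[0,0,0.05],[0,0,0],60],[[0,0,0.045],[0,0,0],60],[[0,0,0.02],[0,0,0],60],[[0,0,0],[0,0,0],10],[[0,0,0],[0,0,0],10],[[0,0,0],[0,0,0],10],[[0,0,0],[0,0,0],10],[[0,0,0],[0,0,0],10],[[0,0,0],[0,0,0],10],[[0,0,0],[0,0,0],10]], "grip_force": 15}}

```text
t: 67.15
position: [0.4358, 0.1428, 0.0564]
eef_rot: [2.152, 2.288, 0.001]
wrist_force: [-0.9, -1.0, 6.0]
gripper_width: 0.0175
finger_force: 15.0
```

Call:
{"name": "jog_arm", "arguments": {"motion": [[[0,0,-0.055],[0,0,0],10],[[0,0,-0.06],[0,0,0],10],[[0,0,-0.055],[0,0,0],10],[[-0.0596,0.0095,0],[0,0,0],10],[[-0.0596,0.0095,0],[0,0,0],10],[[-0.0596,0.0095,0],[0,0,0],10],[[-0.0596,0.0095,0],[0,0,0],10],[[-0.0596,0.0095,0],[0,0,0],10],[[-0.0596,0.0095,0],[0,0,0],10],[[-0.0596,0.0095,0],[0,0,0],10],[[-0.0596,0.0095,0],[0,0,0],10],[[0,0,0],[0,0,0],10]]}}

```text
t: 68.65
position: [0.5393, -0.3318, 0.2235]
eef_rot: [-2.156, -2.282, 0.001]
wrist_force: [-0.6, 0.5, -1.5]
gripper_width: 0.0175
finger_force: 15.0
```

Call:
{"name": "jog_arm", "arguments": {"motion": [[[0,0,0],[0,0,0],10],[[0,0,0],[0,0,0],10]]}}

```text
t: 68.9
position: [0.5401, -0.3269, 0.2257]
eef_rot: [-2.151, -2.29, -0.0]
wrist_force: [-0.1, 0.0, -0.8]
gripper_width: 0.0173
finger_force: 15.0
```

Run:
```python
from h import *
print(env.state()['position'],env.state()['wrist_force'])
go([.541,-.329,.0755],3.5)
```

```text
[ 0.54009453 -0.32687061  0.22566334] [-0.07153305  0.01017222 -0.75208234]
shift [-0.0023  0.0008  0.1502]  turn about tool z 0.0015 (alt -3.1401) q6 -0.80 t 68.9 w 0.0173 yaw 3.6 tilt [-1.e-04  4.e-04 -1.e+00]
```

Call:
{"name": "jog_arm", "arguments": {"motion": [[[-0.003,0.001,0.05],[0,0,0],10],[[0,0,0.05],[0,0,0],10],[[0,0,0.03],[0,0,0],10],[[0,0,0.012],[0,0,0],10],[[0,0,0.005],[0,0,0],10],[[0,0,0],[0,0,0],10],[[0,0,0.002],[0,0,0],10],[[0,0,0],[0,0,0],10]]}}

```text
t: 69.9
position: [0.5415, -0.3317, 0.0773]
eef_rot: [2.152, 2.287, 0.0]
wrist_force: [-1.0, 1.0, -1.8]
gripper_width: 0.0178
finger_force: 15.0
```

Free so far. I'll lower the last bit.

Call:
{"name": "jog_arm", "arguments": {"motion": [[[0,0,0.001],[0,0,0],10],[[0,0,0.001],[0,0,0],10],[[0,0,0],[0,0,0],10]]}}

```text
t: 70.28
position: [0.5415, -0.3316, 0.0754]
eef_rot: [2.152, 2.288, 0.0]
wrist_force: [-1.3, 1.5, 3.4]
gripper_width: 0.0177
finger_force: 15.0
```

Call:
{"name": "jog_arm", "arguments": {"motion": [[[0,0,0],[0,0,0],45],[[0,0,0],[0,0,0],45],[[0,0,-0.05],[0,0,0],60],[[0,0,-0.05],[0,0,0],100],[[-0.0302,-0.0331,0],[0,0,0],100],[[-0.0302,-0.0331,0],[0,0,0],100],[[-0.0302,-0.0331,0],[0,0,0],100],[[0,0,0],[0,0,0],100],[[0,0,0],[0,0,0],100]], "grip_force": 8}}

```text
t: 71.4
position: [0.4479, -0.4275, 0.1744]
eef_rot: [-2.153, -2.288, -0.001]
wrist_force: [0.8, 0.5, -0.7]
gripper_width: 0.0919
finger_force: 0.0
```

Run:
```python
from h import *
c=cap('side'); t=cap('top'); print(env.state()['position'],env.state()['gripper_width'])
go([.448,-.428,.038],3.5)
P=proj(c,[.541,-.331,.093]); print('handle',P,handles(c,(int(P[0])-15,int(P[1])-20,int(P[0])+15,int(P[1])+30)))
print('cap3 side expected top face',proj(c,[.448,-.428,.06]))
hsv=cv2.cvtColor(c['image'],cv2.COLOR_RGB2HSV); m=((hsv[:,:,1]<60)&(hsv[:,:,2]>90)).astype(np.uint8); m[:,:270]=0;m[:,345:]=0;m[:285]=0;m[355:]=0
n,l,st,ce=cv2.connectedComponentsWithStats(m); print([(st[i].tolist(),ce[i].round(1).tolist()) for i in range(1,n) if st[i,4]>100])
```

```text
[ 0.44839845 -0.42699686  0.17444484] 0.0919601090864178
shift [-0.001  -0.0005  0.1364]  turn about tool z 0.0012 (alt -3.1404) q6 -1.02 t 71.5 w 0.0920 yaw 3.6 tilt [ 1.e-04  4.e-04 -1.e+00]
handle [335.16636696 246.99922658] [([320, 245, 19, 30, 339], [331.7, 259.1])]
cap3 side expected top face [307.54182351 306.94178367]
[([316, 285, 29, 13, 285], [331.5, 290.0]), ([293, 297, 52, 55, 2508], [318.3, 326.1])]
```

The side view and the c2 crop agree that cap 3's top centre is about (440.7,233.3) in the top view, i.e. (0.452,-0.437). I'll correct for that and squeeze.

Call:
{"name": "jog_arm", "arguments": {"motion": [[[-0.01,0.003,0],[0,0,0],100],[[0,0,0.05],[0,0,0],100],[[0,0,0.05],[0,0,0],100],[[0,0,0.036],[0,0,0],100],[[0,0,0],[0,0,0],60],[[0,0,0],[0,0,0],60],[[0,0,0],[0,0,0],60],[[0,0,0],[0,0,0],60],[[0,0,0],[0,0,0],60],[[0,0,0],[0,0,0],60],[[0,0,0],[0,0,0],60]]}}

```text
t: 72.88
position: [0.4525, -0.4392, 0.0411]
eef_rot: [2.15, 2.285, -0.001]
wrist_force: [0.8, 0.5, 5.6]
gripper_width: 0.0615
finger_force: 8.0
```

Call:
{"name": "jog_arm", "arguments": {"motion": [[[0,0,0],[0,0,0],95],[[0,0,0],[0,0,0],95],[[0,0,-0.05],[0,0,0],100],[[0,0,0],[0,0,0.175],100],[[0,0,0],[0,0,0.175],100],[[0,0,0],[0,0,0.175],100],[[0,0,0],[0,0,0.175],100],[[0,0,0],[0,0,0.175],100],[[0,0,0],[0,0,0.175],100],[[0,0,0],[0,0,0.175],100],[[0,0,0],[0,0,0.175],100],[[0,0,0],[0,0,0.172],100]]}}

```text
t: 74.38
position: [0.4509, -0.4373, 0.0881]
eef_rot: [-3.14, -0.085, 0.001]
wrist_force: [-0.0, 0.1, 0.1]
gripper_width: 0.0919
finger_force: 0.0
```

Call:
{"name": "jog_arm", "arguments": {"motion": [[[0,0,0],[0,0,0],100],[[0,0,0.045],[0,0,0],100],[[0,0,0],[0,0,0],100],[[0,0,0],[0,0,0],58],[[0,0,0],[0,0,0],58],[[0,0,0],[0,0,0],58],[[0,0,0],[0,0,0],58],[[0,0,0],[0,0,0],58],[[0,0,0],[0,0,0],58],[[0,0,0],[0,0,0],58]], "grip_force": 20}}

```text
t: 75.62
position: [0.4517, -0.438, 0.0449]
eef_rot: [3.139, 0.094, 0.001]
wrist_force: [-0.2, 1.7, 4.6]
gripper_width: 0.062
finger_force: 20.0
```

Call:
{"name": "jog_arm", "arguments": {"motion": [[[0,0,-0.04],[0,0,0],58],[[0,0,-0.045],[0,0,0],58],[[0,0,-0.04],[0,0,0],58],[[0.0318,-0.0348,0],[0,0,0],58],[[0.0318,-0.0348,0],[0,0,0],58],[[0.0317,-0.0348,0],[0,0,0],58],[[0,0,0],[0,0,0],58],[[0,0,0],[0,0,0],58],[[0,0,0],[0,0,0],58]]}}

```text
t: 76.75
position: [0.5393, -0.3289, 0.1685]
eef_rot: [3.14, 0.091, -0.001]
wrist_force: [1.2, 0.7, -1.6]
gripper_width: 0.0619
finger_force: 20.0
```

Run:
```python
from h import *
print(env.state()['position'],env.state()['wrist_force'])
go([.5405,-.328,.0925],-86.5)
```

```text
[ 0.53933106 -0.32890214  0.16845696] [ 1.18575406  0.71776164 -1.56024728]
shift [ 0.0012 -0.0008  0.076 ]  turn about tool z -0.0029 (alt 3.1387) q6 0.77 t 76.8 w 0.0619 yaw -86.7 tilt [-3.e-04 -2.e-04 -1.e+00]
```

Call:
{"name": "jog_arm", "arguments": {"motion": [[[0.0012,-0.0008,0.035],[0,0,0],58],[[0,0,0.025],[0,0,0],58],[[0,0,0.01],[0,0,0],58],[[0,0,0],[0,0,0],58],[[0,0,0.003],[0,0,0],58],[[0,0,0],[0,0,0],58]]}}

```text
t: 77.5
position: [0.5417, -0.3273, 0.0965]
eef_rot: [3.139, 0.094, 0.002]
wrist_force: [0.6, -0.3, -0.8]
gripper_width: 0.0619
finger_force: 20.0
```

Call:
{"name": "jog_arm", "arguments": {"motion": [[[0,0,0.0015],[0,0,0],58],[[0,0,0],[0,0,0],58],[[0,0,0],[0,0,0],58]]}}

```text
t: 77.88
position: [0.5413, -0.3269, 0.0942]
eef_rot: [3.14, 0.094, 0.0]
wrist_force: [0.3, 0.2, -1.3]
gripper_width: 0.0621
finger_force: 20.0
```

Call:
{"name": "jog_arm", "arguments": {"motion": [[[-0.0006,0.001,0.001],[0,0,0],58],[[0,0,0],[0,0,0],58],[[0,0,0.0015],[0,0,0],58],[[0,0,0],[0,0,0],58],[[0,0,0],[0,0,0],58]]}}

```text
t: 78.5
position: [0.5408, -0.328, 0.0919]
eef_rot: [3.14, 0.094, 0.0]
wrist_force: [-0.7, 0.8, 1.8]
gripper_width: 0.0616
finger_force: 20.0
```

Call:
{"name": "jog_arm", "arguments": {"motion": [[[0,0,0],[0,0,0],82],[[0,0,0],[0,0,0],82],[[0,0,0],[0,0,0],82],[[0,0,-0.04],[0,0,0],82],[[0,0,-0.05],[0,0,0],82],[[0,0,-0.04],[0,0,0],82],[[-0.04,-0.045,0],[0,0,0],82],[[-0.04,-0.045,0],[0,0,0],82],[[-0.04,-0.045,0],[0,0,0],82],[[0,-0.06,0],[0,0,0],82],[[0,-0.06,0],[0,0,0],82],[[0,-0.06,0],[0,0,0],82]]}}

```text
t: 80.0
position: [0.4018, -0.0191, 0.2219]
eef_rot: [3.14, 0.092, 0.002]
wrist_force: [-0.3, -0.0, -0.2]
gripper_width: 0.0754
finger_force: 0.0
```

Call:
{"name": "jog_arm", "arguments": {"motion": [[[0,-0.06,0],[0,0,0],82],[[0,-0.06,0],[0,0,0],82],[[0,0,0],[0,0,0],82]]}}

```text
t: 80.38
position: [0.3941, 0.1027, 0.2217]
eef_rot: [-3.139, -0.106, -0.0]
wrist_force: [0.7, -0.8, 0.6]
gripper_width: 0.0757
finger_force: 0.0
```

Run:
```python
from h import *
c=cap('side'); t=cap('top')
a=cv2.resize(c['image'][180:310,260:380,::-1],(388,420),interpolation=cv2.INTER_CUBIC)
b=cv2.resize(t['image'][165:275,280:410,::-1],(410,347),interpolation=cv2.INTER_CUBIC); b=cv2.copyMakeBorder(b,0,73,0,0,0)
cv2.imwrite('pics/fin.png',np.hstack([a,b]))
print(env.state()['position'])
```

```text
[0.39487854 0.09928752 0.22163834]
```

View pics/fin.png

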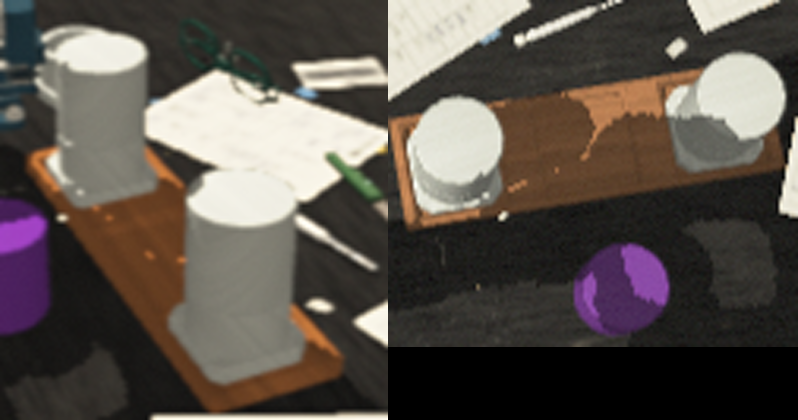

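The final view shows both pots flat in the outer pockets, each closed by a cap sitting upright and flush (side view cap tops at crop (103,50) and (240,200)). No lap is left on the bench, and the arm is clear. I'm handing it in.

Run:
```python
from h import *
print(env.hand_in())
```

```text
the job is handed in; nothing more can be done
None
```

I handed the job in at about 80 s: both laps on the bench (the third was absent) stand in pots in the two outer rack pockets, each closed with an aluminium cap. Seating was confirmed by rim-height touches on the pots and a final camera view; the hand-in returned no verdict.

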